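# Load a spring scale plate by plate to its mark

## Task

Load the spring scale one slotted steel plate at a time until its pointer first reaches the set black mark on the dial, and no plate more; let go and read the dial after each. Every plate must sit fully home: rest it on top of the flat upright tang, turn it under a light push until its slot drops over the tang, and press it gently down onto the pan without ever driving the pan deep. Leave any spare plate lying on the bench and the other things where they are.

Things in the scene. Friction and masses are not known exactly. Their poses are not given: they have to be found in the camera images.
- plate_a: Loose slotted steel plate weight, about 0.22 kg, 58 x 44 x 12 mm (x, y, z), lying flat; origin at the centre of its underside, z up. A slot 28 mm (along x) by 9 mm (along y) goes right through its middle. The three plates look alike; their masses differ by a few per cent. Grip it across its 44 mm width (y), fingertips 2 to 4 mm above its underside, so that they clear a plate already on the pan.
- plate_b: Loose slotted steel plate weight, about 0.22 kg, 58 x 44 x 12 mm (x, y, z), lying flat; origin at the centre of its underside, z up. A slot 28 mm (along x) by 9 mm (along y) goes right through its middle. The three plates look alike; their masses differ by a few per cent. Grip it across its 44 mm width (y), fingertips 2 to 4 mm above its underside, so that they clear a plate already on the pan.
- plate_c: Loose slotted steel plate weight, about 0.22 kg, 58 x 44 x 12 mm (x, y, z), lying flat; origin at the centre of its underside, z up. A slot 28 mm (along x) by 9 mm (along y) goes right through its middle. The three plates look alike; their masses differ by a few per cent. Grip it across its 44 mm width (y), fingertips 2 to 4 mm above its underside, so that they clear a plate already on the pan.
- scale: Spring scale, fixed to the bench: grey housing about 90 mm wide on a 104 mm wide foot with a leaning 100 mm round dial at its front (-x) (centre 78 mm before and 56 mm above the origin, reaching up to about 100 mm) and the round pan on top. Origin on the bench under the middle of the pan; x points from dial to back, z up. The housing stays put during the work.
- seat (a point): Centre of the seat: top face of a raised 36 mm round boss, 9 mm above the underside of the 94 mm round pan, about 134 mm above the bench when unloaded; it sinks with the pan. Axes as those of the scale. Plates end flat on it, stacked (12 mm each), over the upright tang.
- tang_top (a point): Centre of the top of the flat upright steel tang on the seat: 24 mm long, 5 mm thick, 40 mm high. Slots fit it with 2 mm play a side. Its long side is turned about z by an unmeasured angle, -0.6 to +0.6 rad from the scale's x (this point does not show it; stiff): turn a plate on it under about 3 N; within about 0.1 rad the slot drops on and the pan springs up.
- pan (a joint): Travel of the sprung pan, m, positive downward, 0 unloaded; spring rate 430 N/m, so one plate sinks it about 5 mm. Pushed beyond 36 mm the spring is overloaded.
- pointer (a joint): Angle of the dial's long thin pointer, rad, clockwise as seen from the front, 0 unloaded (pointing to the lower left of the dial); geared to the pan at 120 rad/m, about 0.6 rad a plate. It swings along when the pan is pushed by hand; the true reading is that of the released pan at rest.
- set_mark (a joint): Angle of the target mark, a short wide black block near the rim of the dial, rad, on the same scale as the pointer: the load is enough when the pointer's value reaches this value. Between 0.78 and 1.65, so two or three plates are needed. It does not move during the work.
- pointer_tip (a point): Tip of the dial pointer, 36 mm from the dial's axis.
- mark_frame (a point): Point on the dial's axis, turning with the target mark: x points from the axis to the mark, y runs along the dial face toward lower readings, z out of the face.
- the_beaker: Small empty glass beaker, 46 x 51 x 59 mm, origin under its centre. Bystander; leave it alone.
- the_boat: White weighing boat, 86 x 86 x 18 mm, origin under its centre. Bystander; leave it alone.
- the_stir_bar: White stirring bar, 10 x 30 x 10 mm, lying; origin under its centre. Bystander; leave it alone.
- the_pestle: Dark pestle, 27 x 114 x 27 mm, lying; origin under its centre. Bystander; leave it alone.
Things that resemble listed ones, but are neither listed nor needed, are in the scene too. What is shaped like the plate_a but turquoise is not meant.

How it is judged:
On the way:
1. a first plate sits home on the pan, alone, with the pointer short of the mark ((((horizontal distance between plate_a and seat below 0.004 m and z of plate_a in the frame of seat below 0.0275 m and angle between plate_a's own z axis and vertical below 0.06 rad) and horizontal distance between each of plate_b, plate_c and seat above 0.06 m) or ((horizontal distance between plate_b and seat below 0.004 m and z of plate_b in the frame of seat below 0.0275 m and angle between plate_b's own z axis and vertical below 0.06 rad) and horizontal distance between each of plate_a, plate_c and seat above 0.06 m) or ((horizontal distance between plate_c and seat below 0.004 m and z of plate_c in the frame of seat below 0.0275 m and angle between plate_c's own z axis and vertical below 0.06 rad) and horizontal distance between each of plate_a, plate_b and seat above 0.06 m)) and y of pointer_tip in the frame of mark_frame above 0.004 m), for 0.2 s.
At the end, for the whole second after the job is handed in: Released and at rest, the pointer is at or past the mark (0.09 rad short passes) by at most one plate (0.69 rad); each plate is home on the tang (centre within 4 mm, level within 0.06 rad, underside at most 27.5 mm above the seat) or lies on the bench over 90 mm from the seat axis (y of pointer_tip in the frame of mark_frame between -0.0229 and 0.0032 m and x of pointer_tip in the frame of mark_frame above 0.01 m and velocity of joint pan between -0.01 and 0.01 m/s and ((horizontal distance between plate_a and seat below 0.004 m and z of plate_a in the frame of seat below 0.0275 m and angle between plate_a's own z axis and vertical below 0.06 rad) or (horizontal distance between plate_a and seat above 0.09 m and height (world z) of plate_a below 0.006 m)) and ((horizontal distance between plate_b and seat below 0.004 m and z of plate_b in the frame of seat below 0.0275 m and angle between plate_b's own z axis and vertical below 0.06 rad) or (horizontal distance between plate_b and seat above 0.09 m and height (world z) of plate_b below 0.006 m)) and ((horizontal distance between plate_c and seat below 0.004 m and z of plate_c in the frame of seat below 0.0275 m and angle between plate_c's own z axis and vertical below 0.06 rad) or (horizontal distance between plate_c and seat above 0.09 m and height (world z) of plate_c below 0.006 m))); the robot touches nothing.
It fails at once if the pan was pushed deeper than 36 mm (spring overloaded) (value of joint pan above 0.036 m).
It fails at once if a bystander was moved more than 30 mm (distance of any of the_beaker, the_boat, the_stir_bar, the_pestle from where it was at the start of the episode above 0.03 m).
It also fails if it takes over 72 s, if anything falls off the work surface, if the arm or the gripper's body presses on something with over 40 N, if the wrist force passes 120 N, or if a joint passes its speed limit or range.

## Robot

A 6-joint arm with a two-finger parallel gripper is mounted at the origin on a cart in front of the work surface, level with it; the furniture and walls round the work are solid. World frame = base frame: x ahead of the robot, y to its left, z up, the work surface at z = 0. Lengths are in m, angles in rad, forces in N, time in s.
With the tool pointing down it reaches from about 0.375 to 0.975 m from the base axis. Payload 3.8 kg.
Tool frame: the origin (TCP) lies midway between the tips of the shut fingers; the grasp point (between the pads) lies 19 mm behind it; z points along the fingers, y is the line along which they close (so a half turn about z gives the same grasp; the last joint's range is limited). The gripper opens to 85 mm and grips with 20 to 120 N. Pads are 22 mm wide; open, the fingers measure 114 mm over their backs; the gripper's body (76 mm by 85 mm) begins 54 mm behind the grasp point. The pads swing forward as they close: fully open they stand 13 mm farther back than shut.
Start: joints at [1.099, 0.264, 1.604, -0, 1.274, -0.037], TCP at [0.284, 0.612, 0.231] pointing down, gripper open.
Joint ranges: [-2.63, 2.63], [-0.94, 2.18], [0.31, 2.57], [-1.31, 4.45], [0, 2.66], [-2.55, 2.55]. Speed limits (rad/s): [2.57, 2.57, 3.14, 3.14, 3.14, 3.14].

## Interface

Orientations are given as a rotation vector (axis times angle).
In Python, from workcell import status, read_camera, workorder, masks_of gives the robot as it stands.
- The arm moves only by the tool drive_tool, never from a script. Its argument "rows" is a list of rows, each a list of 7 numbers: the turn, a rotation vector about the tool's x, y, z in degrees, then the shift along the tool's x, y, z in m, then the opening, from 0 (shut) to 1 (fully open). In form: [[ax, ay, az, tx, ty, tz, claw], ...]. A call has 1 to 8 rows; each row shifts and turns the commanded pose from where the row before left it, along the tool's axes as they then stand; what a row does not reach is not made up. A row lasts 1/12 s, in which the tool goes at most 41.7 mm and 7.16 degrees, less where a joint would pass 70% of its speed; a pose out of reach is approached as far as the arm can. A call is refused whole if a number of a shift passes 0.0417 or a number of a turn 7.16, either way. A call with a gripper value outside its range is refused whole. The fingers move at their own pace and stop on an object; "force" is the grip in N (left out, the last holds). Time passes only in rows, so rows that do not move let the fingers close. It gives the time, the measured TCP pose, the force, the opening and the grip force at its end, in the units of the state.
- status.read_state(): the state, without advancing time (a new reading comes with each control period).
- read_camera(name): name is "side" or "top"; returns a dict with "color" (384x512x3 uint8, red, green, blue), "intrinsics" (3x3 intrinsics, pixels), "world_from_camera" (4x4, takes a point from camera to world coordinates). Camera axes: x right, y up, looking along -z (the intrinsics and any distortion apply to the point x, -y, -z); pixel columns grow to the right and rows downward; lengths in m; the calibration is good to about 2 mm. A picture is of the moment at which its call begins. There is no depth.
- workorder.finish_job(): hands the job in; it is judged then, once.
Trained networks look in a picture, given as the dict that the camera call returned (one of the last four; its "shot" number tells which), for a name from the list of things; names that differ only in an ending like _2 or _b are one class to them, and where a whole thing is asked for, a point or a joint stands for the part that bears it (a point fixed in the world has none). Each returns a list of dicts, best first, with "score" (0 to 1); they miss things now and then, are a little off and sometimes report something else, mostly with a low value. They report only what shows in the picture. A call takes as long as a camera call. They do not tell look-alikes from the thing itself.
- masks_of(picture, name): "mask" (384x512 bool, what is visible of it) and "bbox" ([left, top, right, bottom] in pixels, round what is visible of it).
The state is a dict: "time": time; "q": joint angles; "joint_vel": joint speeds; "joint_torque": joint torques, N m; "tool_pos": TCP position; "tcp_rot": TCP orientation; "wrist_force": force on the tool from outside, world axes, zero at the start; "torque": the same for the moment, N m; "width": opening from 0.0 (shut) to 1.0 (fully open); "grip_force": force on a finger pad.
Only numpy, scipy, OpenCV 4.12 (cv2) and the standard library are available. Lean on these libraries where they do the work, as an engineer would, in place of code of your own. Each camera call takes 0.05 s, during which the arm holds its last target. There are 200 camera calls.

## Working session

There is one attempt and no reset: what is moved stays moved. The work goes in short steps, Python scripts to look and compute and a tool call to move; the robot and the scene stay as the last step left them, time stands still between calls to the robot, and variables do not carry over. Pictures are saved under pics/ and viewed, at most 10 in all, crops included, and the job is handed in when it is done.

Besides the shell and the picture viewer there is one more tool, called after "Call:" by a JSON object that holds its "name" and its "arguments", one argument or row to a line. drive_tool: Moves the arm, as the interface text tells. Its arguments: {"type":"object","properties":{"rows":{"type":"array"},"force":{"type":"number"}},"required":["rows"]}

```bash
mkdir -p pics; ls; cat > h.py <<'E'
import numpy as np, cv2
from workcell import status, read_camera, workorder, masks_of
def save(p,n,crop=None,s=1):
    im=cv2.cvtColor(p["color"],cv2.COLOR_RGB2BGR)
    if crop: im=im[crop[1]:crop[3],crop[0]:crop[2]]
    cv2.imwrite("pics/"+n,cv2.resize(im,None,fx=s,fy=s,interpolation=cv2.INTER_CUBIC))
def ray(p,uv):
    K=np.array(p["intrinsics"]);T=np.array(p["world_from_camera"])
    d=np.linalg.inv(K)@[uv[0],uv[1],1]; d=T[:3,:3]@[d[0],-d[1],-d[2]]
    return T[:3,3],d/np.linalg.norm(d)
def atz(p,uv,z):
    o,d=ray(p,uv); return o+d*(z-o[2])/d[2]
def tri(p,a,q,b):
    o1,d1=ray(p,a);o2,d2=ray(q,b)
    A=np.stack([d1,-d2],1);s=np.linalg.lstsq(A,o2-o1,rcond=None)[0]
    x,y=o1+s[0]*d1,o2+s[1]*d2
    return (x+y)/2,np.linalg.norm(x-y)
def proj(p,X):
    K=np.array(p["intrinsics"]);T=np.linalg.inv(np.array(p["world_from_camera"]))
    c=T[:3,:3]@X+T[:3,3]; u=K@[c[0],-c[1],-c[2]]; return u[:2]/u[2]
E
python3 - <<'E'
from h import *
np.set_printoptions(precision=4,suppress=True)
s=read_camera("side");t=read_camera("top")
for p,n in((s,"side"),(t,"top")):
    print(n,{k:(v if k!="color" else 0) for k,v in p.items()})
    for w in("plate_a","scale","tang_top","seat","pointer","set_mark","the_beaker"):
        for m in masks_of(p,w):
            ys,xs=np.nonzero(m["mask"]); r=cv2.minAreaRect(np.stack([xs,ys],1).astype(np.float32))
            print(w,round(m["score"],2),m["bbox"],len(xs),r)
both=np.concatenate([s["color"],t["color"]],1)
save(s,"s0.png",None,1.5);save(t,"t0.png",None,1.5)
print(status.read_state())
E
```

```text
pics
side {'color': 0, 'intrinsics': array([[347.3046,   0.    , 253.8696],
       [  0.    , 347.3046, 193.6945],
       [  0.    ,   0.    ,   1.    ]]), 'world_from_camera': array([[ 0.8109,  0.3614, -0.4602, -0.1017],
       [-0.5851,  0.4896, -0.6465, -0.7312],
       [-0.0084,  0.7935,  0.6085,  0.9468],
       [ 0.    ,  0.    ,  0.    ,  1.    ]]), 'shot': 1}
plate_a 0.63 [225.2, 200.8, 238.6, 216.6] 127 ((230.50001525878906, 208.00001525878906), (9.391485214233398, 15.20526123046875), 63.43495178222656)
plate_a 0.61 [299.0, 320.8, 321.8, 338.3] 341 ((307.5, 328.0000305175781), (21.466251373291016, 16.54690170288086), 26.56505012512207)
plate_a 0.54 [226.8, 223.7, 241.6, 232.8] 138 ((234.4500274658203, 228.85003662109375), (10.11928653717041, 14.23024845123291), 71.56504821777344)
scale 0.77 [192.6, 153.4, 228.2, 187.6] 935 ((211.0, 171.0), (38.0, 34.0), 90.0)
tang_top 0.56 [204.9, 151.1, 221.7, 165.8] 193 ((210.98277282714844, 157.70689392089844), (17.857677459716797, 13.393258094787598), 23.198589324951172)
seat 0.55 [204.0, 149.0, 221.7, 165.6] 201 ((212.00003051757812, 15
[... 1363 characters left out ...]
top 0.43 [131.6, 172.5, 174.6, 220.6] 1396 ((153.90237426757812, 198.1656951904297), (48.230777740478516, 34.61539077758789), 67.38013458251953)
seat 0.8 [131.5, 181.0, 159.6, 204.0] 605 ((146.0, 190.5), (27.0, 26.0), 90.0)
{'time': 0.8, 'q': array([ 1.0991,  0.2639,  1.604 , -0.    ,  1.2737, -0.0369]), 'joint_vel': array([-0.0024,  0.0006, -0.0008,  0.0006, -0.0018, -0.0018]), 'joint_torque': array([ -0.0014, -51.4995, -36.7689,  -0.    ,   0.0007,   0.    ]), 'tool_pos': array([0.2843, 0.6122, 0.2313]), 'tcp_rot': array([0.6776, 3.0676, 0.0001]), 'wrist_force': array([-0.7304, -0.5221, -0.1887]), 'torque': array([ 0.0361,  0.0322, -0.0315]), 'grip_force': 0.0, 'width': 0.9990056514325834}
```

View pictures.

View pics/t0.png

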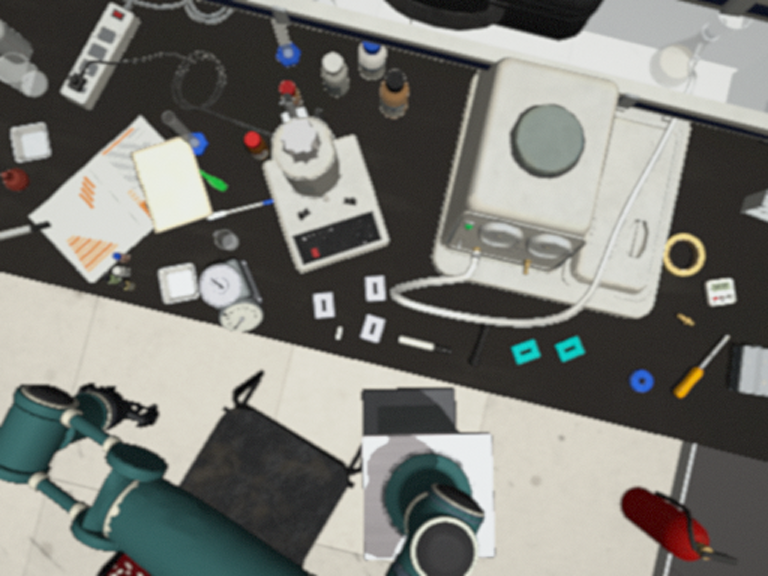

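View pics/s0.png

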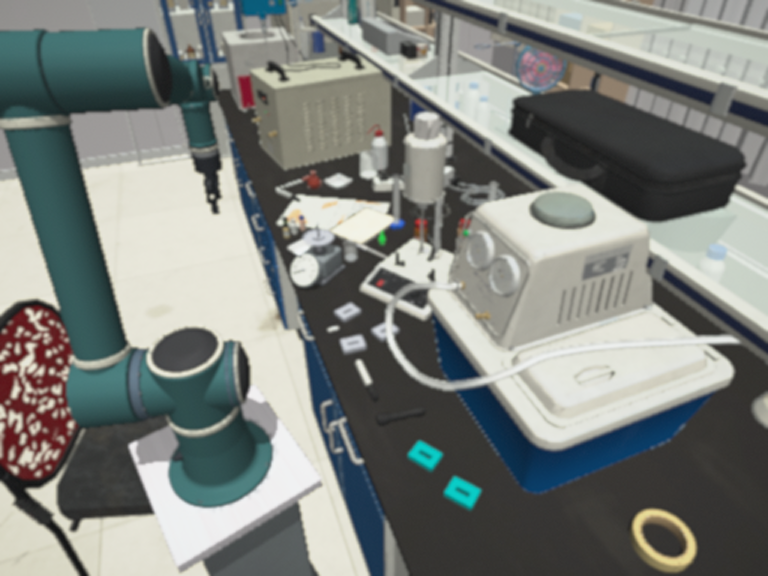

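```bash
cat >> h.py <<'E'
def crop(p,c,r,s):
    u,v=int(c[0]),int(c[1]);im=cv2.cvtColor(p["color"],cv2.COLOR_RGB2BGR)[v-r:v+r,u-r:u+r]
    return cv2.resize(im,None,fx=s,fy=s,interpolation=cv2.INTER_LANCZOS4)
def render(p,x,y,yaw,z=0.):
    c,s_=np.cos(yaw),np.sin(yaw)
    P=lambda a,b,h: proj(p,np.array([x+c*a-s_*b,y+s_*a+c*b,z+h]))
    im=np.zeros((384*1,512*1),np.float32); o=np.round(P(0,0,.006)).astype(int)-14
    S=8;big=np.zeros((28*S,28*S),np.float32)
    f=lambda pts: ((np.array(pts)-o+.5)*S*16).astype(np.int32)
    q=lambda hx,hy,h:[P(i*hx,j*hy,h) for i,j in((1,1),(1,-1),(-1,-1),(-1,1))]
    cv2.fillConvexPoly(big,cv2.convexHull(f(q(.029,.022,0)+q(.029,.022,.012))),1,shift=4)
    cv2.fillConvexPoly(big,f(q(.014,.0045,.012)),0,shift=4)
    return o,cv2.resize(big,(28,28),interpolation=cv2.INTER_AREA)
def fit(p,x,y,yaw,z=0.):
    from scipy.optimize import minimize
    g=p["color"].astype(np.float32).mean(2)
    def cost(a):
        o,m=render(p,a[0]/1e3,a[1]/1e3,a[2]/10,z)
        m=cv2.GaussianBlur(m,(0,0),.5)[5:23,5:23]; I=g[o[1]+5:o[1]+23,o[0]+5:o[0]+23]
        A=np.stack([m.ravel(),np.ones(m.size)],1)
        r=np.linalg.lstsq(A,I.ravel(),rcond=None)
        return np.sqrt(np.mean((A@r[0]-I.ravel())**2))
    b=min((minimize(cost,[x*1e3,y*1e3,(yaw+k)*10],method="Nelder-Mead",options=dict(initial_simplex=np.array([x*1e3,y*1e3,(yaw+k)*10])+np.array([[0,0,0],[6,0,0],[0,6,0],[0,0,4]]))) for k in np.arange(-1.2,1.5,.6)),key=lambda r:r.fun)
    return b.x/[1e3,1e3,10],b.fun
E
python3 - <<'E'
from h import *
np.set_printoptions(precision=4,suppress=True)
s=read_camera("side");t=read_camera("top")
for a,b in(((215,203),(232,208)),((250,192),(256,220)),((248,218),(236,229))):
    print("tri",*tri(t,a,s,b))
    X=atz(t,a,.006)
    ft=fit(t,X[0],X[1],0);X=atz(s,b,.006);fs=fit(s,X[0],X[1],ft[0][2]); print(" top",*ft," side",*fs)
print("pan tri",*tri(t,(146,190),s,(211.5,160)))
a=np.concatenate([crop(t,(152,198),32,6.25),crop(s,(208,170),32,6.25)],1)
cv2.imwrite("pics/c1.png",a)
np.savez("p0.npz",t=t,s=s)
E
```

```text
tri [0.4765 0.2477 0.0029] 0.00642724540225264
 top [0.4734 0.2473 0.0758] 16.339885406099306  side [0.4779 0.2493 0.0974] 19.96640320602978
tri [0.5121 0.1189 0.0088] 0.0008447155118226969
 top [0.5122 0.1205 0.0453] 17.33015570662984  side [0.5198 0.1211 0.147 ] 46.69671269367324
tri [0.418  0.1271 0.0053] 0.0049418103609945975
 top [ 0.4138  0.1285 -0.3185] 17.38434395115453  side [ 0.4174  0.1296 -0.3058] 22.104180058156885
pan tri [0.5205 0.4728 0.1128] 0.002202795079545975
```

View pics/c1.png

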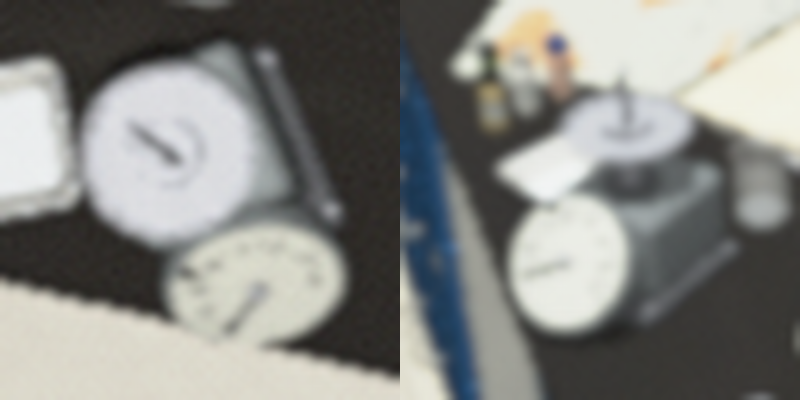

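```bash
cat >> h.py <<'E'
def boxfit(p,x,y,th,half=None,fixed=None,z0=.134):
    "dark tang: 24x5x40 box on bright disc r47"
    from scipy.optimize import minimize
    g=p["color"].astype(np.float32).mean(2); S=8
    o=np.round(proj(p,np.array([x,y,z0+.02]))).astype(int)-12
    I=g[o[1]:o[1]+24,o[0]:o[0]+24]
    a=np.linspace(0,2*np.pi,60,endpoint=False)
    def parts(v):
        X,Y,T=v[0]/1e3,v[1]/1e3,v[2]/10;c,s=np.cos(T),np.sin(T)
        f=lambda L:cv2.convexHull(((np.array([proj(p,np.array(q)) for q in L])-o+.5)*S*16).astype(np.int32))
        q=lambda h:[(X+c*i*.012-s*j*.0025,Y+s*i*.012+c*j*.0025,h) for i,j in((1,1),(1,-1),(-1,-1),(-1,1))]
        b=np.zeros((24*S,24*S),np.float32);t=b.copy();d=b.copy()
        cv2.fillConvexPoly(b,f(q(z0)+q(z0+.04)),1,shift=4);cv2.fillConvexPoly(t,f(q(z0+.04)),1,shift=4)
        cv2.fillConvexPoly(d,f([(X+.04*np.cos(e),Y+.04*np.sin(e),z0-.005) for e in a]),1,shift=4)
        r=lambda m:cv2.GaussianBlur(cv2.resize(m,(24,24),interpolation=cv2.INTER_AREA),(0,0),.5)
        return r(b-t),r(t),r(d)
    def cost(v):
        b,t,d=parts(v); w=(d>.9).ravel()
        A=np.stack([b.ravel(),t.ravel(),np.ones(b.size)],1)[w]
        r=np.linalg.lstsq(A,I.ravel()[w],rcond=None)[0]
        return np.sqrt(np.mean((A@r-I.ravel()[w])**2))
    out=[]
    for T in np.arange(-.1,1.3,.1):
        h=lambda v:cost([v[0],v[1],T*10])
        b=minimize(h,[x*1e3,y*1e3],method="Nelder-Mead",options=dict(initial_simplex=np.array([x*1e3,y*1e3])+np.array([[0,0],[5,0],[0,5]]),maxiter=60))
        out.append((round(T,2),*np.round(b.x,1),round(b.fun,2)))
    return out
def unwarp(p,c,yaw,L,n=200,R=.055,cz=.056):
    f=np.array([np.cos(yaw),np.sin(yaw),0]);left=np.array([-np.sin(yaw),np.cos(yaw),0]);up=np.cos(L)*np.array([0,0,1])+np.sin(L)*f
    D=np.array([c[0],c[1],0])-.078*f+[0,0,cz]
    Q=[(-1,1),(1,1),(1,-1),(-1,-1)] # right,up
    src=np.float32([proj(p,D-left*R*a+up*R*b) for a,b in Q])
    dst=np.float32([[(a+1)/2*n-.5,(1-b)/2*n-.5] for a,b in Q])
    return cv2.warpPerspective(cv2.cvtColor(p["color"],cv2.COLOR_RGB2BGR),cv2.getPerspectiveTransform(src,dst),(n,n),flags=cv2.INTER_CUBIC)
E
python3 - <<'E'
from h import *
np.set_printoptions(precision=4,suppress=True)
d=np.load("p0.npz",allow_pickle=True);t=d["t"].item();s=d["s"].item()
c=atz(t,(146.7,189.8),.132);print("pan",c, "dial",(D:=atz(t,(160.6,211.1),.056)), np.arctan2(*(c-D)[[1,0]]),np.linalg.norm((c-D)[:2]))
D2=atz(s,(176+171/6.25-.5,138+262/6.25-.5),.056);c2=atz(s,(176+229/6.25-.5,138+126/6.25-.5),.132)
print("side",c2,D2,np.arctan2(*(c2-D2)[[1,0]]),np.linalg.norm((c2-D2)[:2]))
for r,r2 in zip(boxfit(t,c[0],c[1],0),boxfit(s,c2[0],c2[1],0)): print(r,r2)
yaw=np.arctan2(*(c-D)[[1,0]])
rows=[np.concatenate([unwarp(t,c,yaw+k,.5),unwarp(s,c2,yaw+k,.5)],1) for k in(-.1,.0,.1)]
cv2.imwrite("pics/dial.png",np.concatenate([np.concatenate(rows[:2],1),np.concatenate([rows[2],rows[2]],1)],0))
E
```

```text
pan [0.5189 0.4657 0.132 ] dial [0.4473 0.438  0.056 ] 0.3695478932950686 0.07683716124064273
side [0.5193 0.4598 0.132 ] [0.4501 0.4354 0.056 ] 0.3385168916719503 0.07341588187983675
(np.float64(-0.1), np.float64(521.7), np.float64(466.3), np.float64(12.8)) (np.float64(-0.1), np.float64(518.7), np.float64(458.6), np.float64(12.45))
(np.float64(0.0), np.float64(522.0), np.float64(466.4), np.float64(12.33)) (np.float64(0.0), np.float64(520.8), np.float64(458.4), np.float64(12.32))
(np.float64(0.1), np.float64(521.1), np.float64(466.6), np.float64(11.97)) (np.float64(0.1), np.float64(519.7), np.float64(458.5), np.float64(12.19))
(np.float64(0.2), np.float64(521.1), np.float64(465.9), np.float64(11.4)) (np.float64(0.2), np.float64(518.5), np.float64(456.3), np.float64(11.83))
(np.float64(0.3), np.float64(521.0), np.float64(466.5), np.float64(10.73)) (np.float64(0.3), np.float64(520.8), np.float64(458.5), np.float64(11.76))
(np.float64(0.4), np.float64(521.2), np.float64(466.4), np.float64(9.9)) (np.float64(0.4), np.float64(517.9), np.float64(457.1), np.float64(11.37))
(np.float64(0.5), 
[... 469 characters left out ...]
loat64(468.4), np.float64(5.94)) (np.float64(0.8), np.float64(517.8), np.float64(457.0), np.float64(10.08))
(np.float64(0.9), np.float64(520.7), np.float64(468.7), np.float64(5.59)) (np.float64(0.9), np.float64(518.7), np.float64(458.7), np.float64(9.9))
(np.float64(1.0), np.float64(520.8), np.float64(468.9), np.float64(6.34)) (np.float64(1.0), np.float64(518.2), np.float64(459.1), np.float64(9.88))
(np.float64(1.1), np.float64(520.6), np.float64(469.3), np.float64(7.74)) (np.float64(1.1), np.float64(517.3), np.float64(458.9), np.float64(10.22))
(np.float64(1.2), np.float64(520.4), np.float64(470.3), np.float64(9.37)) (np.float64(1.2), np.float64(518.2), np.float64(459.3), np.float64(10.06))
```

View pics/dial.png

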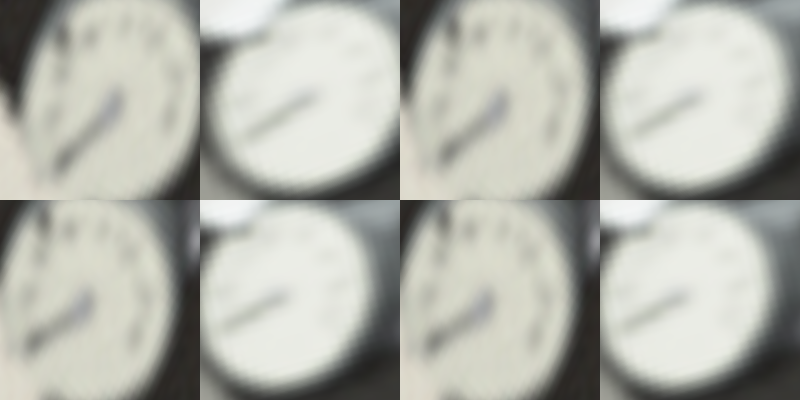

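```bash
cat >> h.py <<'E'
from scipy.spatial.transform import Rotation as Ro
def st():
    s=status.read_state(); R=Ro.from_rotvec(s["tcp_rot"]).as_matrix()
    print("t%.2f pos %s yang %.3f tilt %.4f F %s w %.3f g %.1f"%(s["time"],np.round(s["tool_pos"],4),np.arctan2(R[1,1],R[0,1]),np.arccos(-R[2,2]),np.round(s["wrist_force"],1),s["width"],s["grip_force"]))
    return s
def plan(way,claw,step=.040):
    "way: list of (x,y,z,yang); prints rows"
    s=st(); P=s["tool_pos"].copy();R=Ro.from_rotvec(s["tcp_rot"]);out=[]
    for x,y,z,a in way:
        G=Ro.from_matrix(np.array([[-np.sin(a-np.pi),np.cos(a),0],[-np.cos(a),np.sin(a),0],[0,0,-1.]]).T) if 0 else Ro.from_matrix(np.column_stack([[-np.sin(a)*-1,-np.cos(a),0],[np.cos(a),np.sin(a),0],[0,0,-1]]))
        dv=np.array([x,y,z])-P; rv=(R.inv()*G).as_rotvec()
        n=int(max(1,np.ceil(np.linalg.norm(dv)/step-.02),np.ceil(np.degrees(np.linalg.norm(rv))/7.0-.02)))
        for i in range(n):
            sh=np.round(R.inv().apply(dv/n),4); tr=np.round(np.degrees(rv/n),1)
            out.append([*map(float,tr),*map(float,sh),claw]); P=P+R.apply(sh); R=R*Ro.from_rotvec(np.radians(tr)); 
    for i in range(0,len(out),8): print(out[i:i+8])
E
python3 -c "
from h import *
plan([(.4756,.2483,.10,1.65),(.4756,.2483,.0,1.65)],1.0)"
```

```text
t0.90 pos [0.2843 0.6122 0.2313] yang 1.136 tilt 0.0000 F [0.2 0.3 0.5] w 0.998 g 0.0Traceback (most recent call last):
  File "<string>", line 3, in <module>
    plan([(.4756,.2483,.10,1.65),(.4756,.2483,.0,1.65)],1.0)
    ~~~~^^^^^^^^^^^^^^^^^^^^^^^^^^^^^^^^^^^^^^^^^^^^^^^^^^^^
  File "h.py", line 88, in plan
    G=Ro.from_matrix(np.array([[-np.sin(a-np.pi),np.cos(a),0],[-np.cos(a),np.sin(a),0],[0,0,-1.]]).T) if 0 else Ro.from_matrix(np.column_stack([[-np.sin(a)*-1,-np.cos(a),0],[np.cos(a),np.sin(a),0],[0,0,-1]]))
                                                                                                                ~~~~~~~~~~~~~~^^^^^^^^^^^^^^^^^^^^^^^^^^^^^^^^^^^^^^^^^^^^^^^^^^^^^^^^^^^^^^^^^^^^^^^^^^^^^^^^^^
  File "scipy/spatial/transform/_rotation.pyx", line 1143, in scipy.spatial.transform._rotation.Rotation.from_matrix
ValueError: Non-positive determinant (left-handed or null coordinate frame) in rotation matrix 0: [[ 0.99686503 -0.07912089  0.        ]
 [ 0.07912089  0.99686503  0.        ]
 [ 0.          0.         -1.        ]].
```

```bash
python3 - <<'E'
L=open("h.py").read().split("\n")
L=[("        G=Ro.from_matrix(np.column_stack([[-np.sin(a),np.cos(a),0],[np.cos(a),np.sin(a),0],[0,0,-1]]))" if l.strip().startswith("G=Ro") else l) for l in L]
open("h.py","w").write("\n".join(L))
E
python3 -c "
from h import *
plan([(.4756,.2483,.06,1.65),(.4756,.2483,.0,1.65)],1.0)"
```

```text
t0.90 pos [0.2843 0.6122 0.2313] yang 1.136 tilt 0.0000 F [0.2 0.3 0.5] w 0.998 g 0.0
[[0.0, -0.0, -2.5, -0.0272, -0.0208, 0.0143, 1.0], [0.0, -0.0, -2.5, -0.0263, -0.022, 0.0143, 1.0], [0.0, -0.0, -2.5, -0.0253, -0.0231, 0.0143, 1.0], [0.0, -0.0, -2.5, -0.0243, -0.0242, 0.0143, 1.0], [0.0, -0.0, -2.5, -0.0232, -0.0252, 0.0143, 1.0], [0.0, -0.0, -2.5, -0.0221, -0.0262, 0.0143, 1.0], [0.0, -0.0, -2.5, -0.0209, -0.0271, 0.0143, 1.0], [0.0, -0.0, -2.5, -0.0197, -0.028, 0.0143, 1.0]]
[[0.0, -0.0, -2.5, -0.0185, -0.0288, 0.0143, 1.0], [0.0, -0.0, -2.5, -0.0172, -0.0296, 0.0143, 1.0], [0.0, -0.0, -2.5, -0.0159, -0.0303, 0.0143, 1.0], [0.0, -0.0, -2.5, -0.0146, -0.031, 0.0143, 1.0], [0.0, 0.0, 0.3, -0.0, -0.0, 0.0298, 1.0], [0.0, 0.0, 0.3, -0.0, -0.0, 0.0298, 1.0]]
```

Call:
{"name": "drive_tool", "arguments": {
  "rows": [
    [0,0,-2.5,-0.027,-0.021,0.01,1],
    [0,0,-2.5,-0.026,-0.022,0.01,1],
    [0,0,-2.5,-0.025,-0.023,0.01,1],
    [0,0,-2.5,-0.024,-0.024,0.01,1],
    [0,0,-2.5,-0.023,-0.025,0.01,1],
    [0,0,-2.5,-0.022,-0.026,0.01,1],
    [0,0,-2.5,-0.021,-0.027,0.01,1],
    [0,0,-2.5,-0.02,-0.028,0.01,1]
  ],
  "force": 40
}}

```text
time: 1.57
tool_pos: [0.4115, 0.3692, 0.1512]
tcp_rot: [0.131, 3.138, 0.001]
wrist_force: [0.9, -0.4, -0.0]
width: 0.998
grip_force: 0.0
```

Call:
{"name": "drive_tool", "arguments": {
  "rows": [
    [0,0,-2.5,-0.018,-0.029,0.023,1],
    [0,0,-2.5,-0.017,-0.03,0.023,1],
    [0,0,-2.5,-0.016,-0.03,0.023,1],
    [0,0,-2.5,-0.015,-0.031,0.023,1],
    [0,0,0,0,0,0,1]
  ]
}}

```text
time: 1.98
tool_pos: [0.4733, 0.2431, 0.0548]
tcp_rot: [0.135, -3.132, 0.008]
wrist_force: [-0.5, -0.5, -1.1]
width: 0.997
grip_force: 0.0
```

```bash
python3 -c "
from h import *
t=read_camera('top');s=read_camera('side');plan([(.4756,.2483,.0,1.65)],1.0)
cv2.imwrite('pics/g.png',np.concatenate([crop(t,(215,203),32,6.25),crop(s,(232,208),32,6.25)],1))"
```

```text
t2.08 pos [0.4741 0.2476 0.0582] yang 1.656 tilt 0.0027 F [0.9 1.4 0.7] w 0.999 g 0.0
[[-0.0, -0.1, 0.2, -0.0008, 0.0003, 0.0291, 1.0], [-0.0, -0.1, 0.2, -0.0008, 0.0003, 0.0291, 1.0]]
```

View pics/g.png

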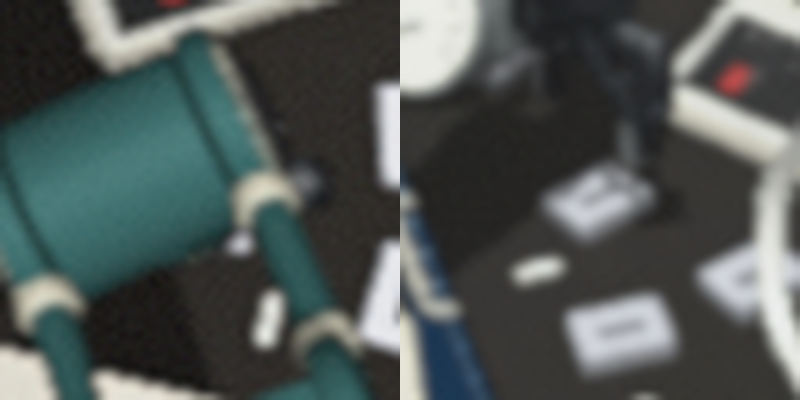

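Call:
{"name": "drive_tool", "arguments": {
  "rows": [
    [0,0,0.2,-0.001,0.0005,0.029,1],
    [0,0,0.2,-0.0005,0.0005,0.029,1],
    [0,0,0,0,0,0,1],
    [0,0,0,0,0,0,0],
    [0,0,0,0,0,0,0],
    [0,0,0,0,0,0,0],
    [0,0,0,0,0,0,0],
    [0,0,0,0,0,0,0]
  ],
  "force": 40
}}

```text
time: 2.75
tool_pos: [0.4778, 0.2515, 0.0039]
tcp_rot: [-0.129, 3.135, 0.003]
wrist_force: [-1.5, 1.3, 5.0]
width: 0.498
grip_force: 40.8
```

```bash
python3 -c "
from h import *
plan([(.4756,.2483,.0,1.65)],0.0)"
```

```text
t2.75 pos [0.4778 0.2515 0.0039] yang 1.653 tilt 0.0043 F [-1.5  1.3  5. ] w 0.498 g 40.8
[[0.1, 0.2, 0.2, 0.0025, -0.003, 0.0039, 0.0]]
```

Call:
{"name": "drive_tool", "arguments": {
  "rows": [
    [0,0,0,0,0,0,0.65],
    [0,0,0,0,0,0,0.65],
    [0,0,0,0,0,0,0.65]
  ]
}}

```text
time: 3.0
tool_pos: [0.4763, 0.2505, 0.0018]
tcp_rot: [-0.128, 3.138, 0.001]
wrist_force: [0.1, -0.6, 0.6]
width: 0.65
grip_force: 0.0
```

```bash
python3 -c "
from h import *
plan([(.4756,.2483,.004,1.65)],0.0)"
```

```text
t3.00 pos [0.4763 0.2505 0.0018] yang 1.653 tilt 0.0010 F [ 0.1 -0.6  0.6] w 0.650 g 0.0
[[0.0, 0.1, 0.1, 0.0008, -0.0021, -0.0022, 0.0]]
```

Call:
{"name": "drive_tool", "arguments": {
  "rows": [
    [0,0,0,0,0,-0.0045,0.65],
    [0,0,0,0,0,0,0],
    [0,0,0,0,0,0,0],
    [0,0,0,0,0,0,0],
    [0,0,0,0,0,0,0]
  ]
}}

```text
time: 3.42
tool_pos: [0.4765, 0.2505, 0.0068]
tcp_rot: [-0.128, 3.138, 0.001]
wrist_force: [-2.0, -1.2, 6.8]
width: 0.495
grip_force: 39.9
```

```bash
python3 -c "
from h import *
plan([(.4756,.2483,.004,1.65)],0.0)"
```

```text
t3.42 pos [0.4765 0.2505 0.0068] yang 1.653 tilt 0.0008 F [-2.  -1.2  6.8] w 0.495 g 39.9
[[0.0, 0.0, 0.1, 0.001, -0.0021, 0.0028, 0.0]]
```

Call:
{"name": "drive_tool", "arguments": {
  "rows": [
    [0,0,0,0,0,0,0.6],
    [0,0,0,0,0,0,0.6],
    [0,0,0,0,0,0.006,0.6],
    [0,0,0,0,0,0,0.6]
  ]
}}

```text
time: 3.75
tool_pos: [0.4752, 0.2499, -0.0014]
tcp_rot: [0.128, -3.137, 0.001]
wrist_force: [-0.1, 0.0, -0.2]
width: 0.601
grip_force: 0.0
```

Call:
{"name": "drive_tool", "arguments": {
  "rows": [
    [0,0,0,0,0,0.002,0.6],
    [0,0,0,0,0,0,0.6]
  ]
}}

```text
time: 3.92
tool_pos: [0.4754, 0.25, -0.003]
tcp_rot: [0.128, -3.138, 0.001]
wrist_force: [0.3, 0.7, 0.2]
width: 0.599
grip_force: 0.0
```

Call:
{"name": "drive_tool", "arguments": {
  "rows": [
    [0,0,0,0,0,0.0015,0.6],
    [0,0,0,0,0,0,0.6]
  ]
}}

```text
time: 4.08
tool_pos: [0.4758, 0.2502, -0.0033]
tcp_rot: [0.129, -3.138, 0.001]
wrist_force: [-1.9, -0.9, 5.1]
width: 0.598
grip_force: 2.7
```

Call:
{"name": "drive_tool", "arguments": {
  "rows": [
    [0,0,0,0,0,-0.004,0.6],
    [0,0,0,0,0,0,0.6],
    [0,0,0,0,0,0,0],
    [0,0,0,0,0,0,0],
    [0,0,0,0,0,0,0],
    [0,0,0,0,0,0,0]
  ]
}}

```text
time: 4.58
tool_pos: [0.4766, 0.2506, 0.0009]
tcp_rot: [-0.128, 3.138, 0.001]
wrist_force: [-0.0, -0.3, 5.6]
width: 0.503
grip_force: 41.5
```

```bash
python3 -c "
from h import *
plan([(.476,.25,.12,1.66),(.48,.30,.215,2.0),(.5195,.466,.215,2.45)],0.0)"
```

```text
t4.58 pos [0.4766 0.2506 0.0009] yang 1.653 tilt 0.0013 F [-0.  -0.3  5.6] w 0.503 g 41.5
[[0.0, 0.0, -0.1, 0.0002, -0.0002, -0.0397, 0.0], [0.0, 0.0, -0.1, 0.0002, -0.0002, -0.0397, 0.0], [0.0, 0.0, -0.1, 0.0002, -0.0002, -0.0397, 0.0], [0.0, 0.0, -6.5, -0.0028, 0.0165, -0.0316, 0.0], [0.0, 0.0, -6.5, -0.0047, 0.0161, -0.0316, 0.0], [0.0, 0.0, -6.5, -0.0065, 0.0155, -0.0316, 0.0], [-0.0, 0.0, -5.2, -0.021, 0.0269, -0.0, 0.0], [-0.0, 0.0, -5.2, -0.0233, 0.0249, -0.0, 0.0]]
[[-0.0, 0.0, -5.2, -0.0255, 0.0227, -0.0, 0.0], [-0.0, 0.0, -5.2, -0.0274, 0.0203, -0.0, 0.0], [-0.0, 0.0, -5.2, -0.0292, 0.0177, -0.0, 0.0]]
```

Call:
{"name": "drive_tool", "arguments": {
  "rows": [
    [0,0,0,0,0,-0.04,0],
    [0,0,0,0,0,-0.04,0],
    [0,0,0,0,0,-0.04,0],
    [0,0,-6.5,-0.003,0.0165,-0.032,0],
    [0,0,-6.5,-0.005,0.016,-0.032,0],
    [0,0,-6.5,-0.0065,0.0155,-0.032,0],
    [0,0,-5.2,-0.021,0.027,0,0],
    [0,0,-5.2,-0.023,0.025,0,0]
  ]
}}

```text
time: 5.25
tool_pos: [0.4982, 0.3681, 0.2193]
tcp_rot: [-0.937, 2.993, 0.002]
wrist_force: [0.1, 0.2, -3.1]
width: 0.496
grip_force: 42.6
```

Call:
{"name": "drive_tool", "arguments": {
  "rows": [
    [0,0,-5.2,-0.0255,0.023,0,0],
    [0,0,-5.2,-0.0275,0.02,0,0],
    [0,0,-5.2,-0.029,0.018,0,0],
    [0,0,0,0,0,0,0],
    [0,0,0,0,0,0,0]
  ]
}}

```text
time: 5.67
tool_pos: [0.52, 0.4675, 0.2137]
tcp_rot: [1.333, -2.841, 0.001]
wrist_force: [-0.3, -0.8, -2.7]
width: 0.499
grip_force: 42.6
```

```bash
python3 -c "
from h import *
plan([(.5195,.466,.215,2.45)],0.0)
t=read_camera('top');s=read_camera('side')
np.savez('p1.npz',t=t,s=s)
cv2.imwrite('pics/h.png',np.concatenate([crop(t,(146,190),32,6.25),crop(s,(210,150),32,6.25)],1))
for p in(t,s):
  for m in masks_of(p,'plate_a'): print(m['score'],m['bbox'])"
```

```text
t5.67 pos [0.52   0.4675 0.2137] yang 2.448 tilt 0.0034 F [-0.3 -0.8 -2.7] w 0.499 g 42.6
[[0.0, -0.2, -0.1, 0.0014, -0.0006, -0.0013, 0.0]]
0.78 [371.9, 220.8, 387.8, 242.7]
0.69 [241.6, 210.3, 254.6, 225.6]
0.65 [344.1, 225.2, 356.1, 244.0]
0.55 [242.8, 182.1, 262.8, 202.1]
0.73 [297.3, 321.3, 321.4, 339.9]
0.61 [272.7, 298.7, 295.3, 312.0]
0.57 [203.6, 151.0, 222.4, 163.9]
0.54 [204.8, 129.4, 218.2, 144.4]
0.49 [246.1, 214.0, 268.0, 228.3]
0.44 [225.5, 223.5, 243.5, 233.5]
```

View pics/h.png

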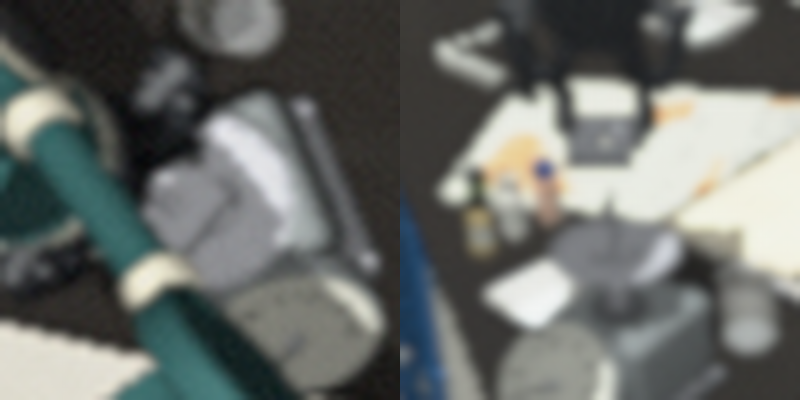

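```bash
python3 -c "
from h import *
np.set_printoptions(precision=2,suppress=True,linewidth=160)
d=np.load('p1.npz',allow_pickle=True);s=d['s'].item();g=s['color'].mean(2).astype(int)
print('u',np.arange(200,222))
for v in range(132,160): print(v,g[v,200:222])
print(proj(s,np.array([.52,.4675,.2185])),[proj(s,np.array([.519,.467,z])) for z in(.134,.154,.174)])
e=lambda c:[proj(s,np.array([.52+c[0],.4675+c[1],.2195])) for a in [0]]
t=.8772
for i,j in((1,1),(1,-1),(-1,-1),(-1,1)): print(i,j,e((np.cos(t)*.029*i-np.sin(t)*.022*j,np.sin(t)*.029*i+np.cos(t)*.022*j)))
"
```

```text
u [200 201 202 203 204 205 206 207 208 209 210 211 212 213 214 215 216 217 218 219 220 221]
132 [143 146 110  67  83 147 203 225 227 226 226 225 222 216 196 149  88  70 103 128 151 178]
133 [175 187 152  94  73 130 199 228 231 231 231 231 231 230 221 174 106  92 146 186 207 218]
134 [205 213 172 110  77 124 195 228 232 231 231 232 232 232 225 182 113  88 139 193 216 218]
135 [225 223 179 113  78 116 181 217 224 223 223 223 223 223 214 171 110  73 115 172 200 206]
136 [231 224 178 112  74  95 143 174 182 183 181 181 183 181 169 139  94  65 103 162 193 205]
137 [232 224 179 113  72  79 111 133 140 140 138 140 147 144 130 108  80  66 111 173 207 219]
138 [230 225 192 132  88  85 107 122 128 128 126 133 145 141 124 100  81  89 141 197 222 229]
139 [227 228 215 176 130 107 115 124 125 127 133 137 140 137 122 101  98 135 187 221 230 231]
140 [220 228 227 213 168 130 123 126 124 132 148 147 136 128 119 108 126 178 219 230 232 232]
141 [215 225 229 223 185 140 124 123 123 129 141 140 129 123 123 134 164 208 228 232 232 232]
142 [205 214 224 222 187 137 116 116 117 118 122 121 117 116 135 175
[... 1139 characters left out ...]
4 133 137 148]
155 [ 58  64  74  90 106 118 123 125 127 127 125 118 113 118 125 127 126 126 131 144 159 163]
156 [ 56  67  86 106 119 125 127 128 128 128 126 119 114 120 125 125 126 128 142 169 189 186]
157 [ 59  76  98 116 125 128 129 128 126 126 124 117 114 120 122 121 122 131 156 188 205 196]
158 [ 75  95 111 122 127 129 128 127 123 119 118 113 113 117 119 116 122 140 172 201 209 192]
159 [129 146 144 134 129 129 128 126 120 116 114 112 113 115 117 119 130 156 187 205 200 172]
[209.75 139.75] [array([211.23, 156.62]), array([210.85, 152.76]), array([210.47, 148.83])]
1 1 [array([205.89, 136.23])]
1 -1 [array([215.81, 136.48])]
-1 -1 [array([213.69, 142.98])]
-1 1 [array([203.48, 142.7 ])]
```

```bash
python3 -c "
from h import *
plan([(.5203,.4697,.180,2.448)],0.0)"
```

```text
t5.87 pos [0.5204 0.465  0.2156] yang 2.446 tilt 0.0016 F [-0.5 -0.2 -2.4] w 0.503 g 42.6
[[0.0, -0.1, -0.1, -0.0036, 0.0031, 0.0356, 0.0]]
```

```bash
python3 -c "
from h import *
np.set_printoptions(precision=2,suppress=True,linewidth=160)
for i in range(3):
  s=read_camera('side');st()
g=s['color'].mean(2).astype(int)
for v in list(range(134,138))+list(range(141,152)): print(v,g[v,202:218])
"
```

```text
t5.92 pos [0.52 0.47 0.22] yang 2.446 tilt 0.0009 F [ 0.5 -0.4 -1.2] w 0.501 g 42.6
t5.97 pos [0.52 0.47 0.22] yang 2.445 tilt 0.0004 F [-0.1  1.  -2.7] w 0.501 g 42.6
t6.02 pos [0.52 0.47 0.22] yang 2.445 tilt 0.0001 F [ 0.4  0.5 -1.9] w 0.503 g 42.6
134 [172 108  76 124 191 221 223 223 228 231 232 232 225 180 111  67]
135 [178 109  76 115 168 187 182 187 207 220 223 223 213 169 107  68]
136 [178 110  73  93 130 143 138 142 161 177 182 181 170 137  94  67]
137 [179 115  78  80 103 120 123 124 128 136 145 144 134 110  83  71]
141 [229 224 188 140 122 122 121 117 114 116 120 120 116 133 182 220]
142 [224 223 196 150 123 118 117 114 111 111 111 111 117 154 205 228]
143 [206 219 213 185 162 153 147 131 114 107 108 110 134 183 221 231]
144 [170 210 222 220 214 211 203 180 157 148 148 150 170 209 228 232]
145 [152 200 223 228 229 229 227 221 213 211 211 211 216 225 231 232]
146 [158 195 219 228 231 231 231 230 229 229 230 230 230 231 231 232]
147 [157 184 209 224 230 231 231 231 230 228 229 231 232 231 232 232]
148 [148 175 206 223 229 231 231 231 227 219 221 229 232 232 231 231]
149 [148 176 211 226 230 231 232 230 220 203 213 228 232 232 232 231]
150 [147 167 199 217 222 226 229 225 200 177 205 227 232 232 232 231]
151 [138 139 151 162 172 190 206 200 168 151 186 218 226 229 230 231]
```

Call:
{"name": "drive_tool", "arguments": {
  "rows": [
    [0,0,0,-0.003,0.0034,0.018,0],
    [0,0,0,0,0,0.017,0],
    [0,0,0,0,0,0,0],
    [0,0,0,0,0,0,0]
  ],
  "force": 60
}}

```text
time: 6.35
tool_pos: [0.5193, 0.4695, 0.1801]
tcp_rot: [1.33, -2.843, 0.001]
wrist_force: [-0.5, 0.5, -1.5]
width: 0.494
grip_force: 66.1
```

Call:
{"name": "drive_tool", "arguments": {
  "rows": [
    [0,0,0,0,0,0.005,0],
    [0,0,0,0,0,0.004,0],
    [0,0,0,0,0,0,0]
  ]
}}

```text
time: 6.6
tool_pos: [0.5202, 0.4706, 0.1724]
tcp_rot: [-1.332, 2.845, 0.0]
wrist_force: [0.3, -1.0, -2.5]
width: 0.491
grip_force: 66.2
```

Call:
{"name": "drive_tool", "arguments": {
  "rows": [
    [0,0,0,0,0,0.005,0],
    [0,0,0,0,0,0,0]
  ]
}}

```text
time: 6.77
tool_pos: [0.5201, 0.4706, 0.1668]
tcp_rot: [1.332, -2.845, 0.0]
wrist_force: [0.7, 0.6, -1.8]
width: 0.492
grip_force: 66.2
```

Call:
{"name": "drive_tool", "arguments": {
  "rows": [
    [0,0,0,0,0,0.006,0],
    [0,0,0,0,0,0.006,0],
    [0,0,0,0,0,0,0]
  ]
}}

```text
time: 7.02
tool_pos: [0.5196, 0.4701, 0.1534]
tcp_rot: [1.332, -2.843, 0.002]
wrist_force: [0.1, -0.9, -3.0]
width: 0.488
grip_force: 66.2
```

```bash
python3 -c "
from h import *
np.set_printoptions(precision=4,suppress=True,linewidth=160)
st();s=read_camera('side');t=read_camera('top');st()
cv2.imwrite('pics/i.png',np.concatenate([crop(t,(150,195),32,6.25),crop(s,(210,155),32,6.25)],1))
"
```

```text
t7.02 pos [0.5196 0.4701 0.1534] yang 2.447 tilt 0.0022 F [ 0.1 -0.9 -3. ] w 0.488 g 66.2
t7.12 pos [0.5198 0.4703 0.1544] yang 2.447 tilt 0.0018 F [ 0.  -0.7 -2.8] w 0.495 g 66.2
```

View pics/i.png

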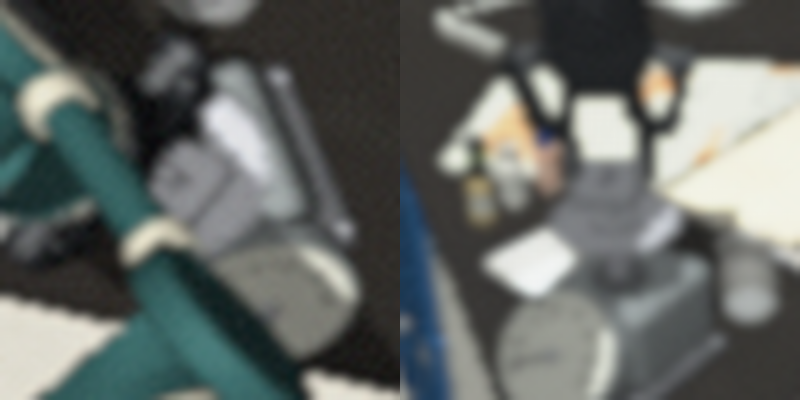

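Call:
{"name": "drive_tool", "arguments": {
  "rows": [
    [0,0,0,0,0,0.007,0],
    [0,0,0,0,0,0.007,0],
    [0,0,0,0,0,0.006,0],
    [0,0,0,0,0,0,0]
  ]
}}

```text
time: 7.45
tool_pos: [0.5196, 0.4701, 0.1332]
tcp_rot: [1.332, -2.843, 0.001]
wrist_force: [1.3, -0.3, -2.0]
width: 0.491
grip_force: 66.2
```

Call:
{"name": "drive_tool", "arguments": {
  "rows": [
    [0,0,0,0,0,0.004,0],
    [0,0,0,0,0,0,0]
  ]
}}

```text
time: 7.62
tool_pos: [0.52, 0.4705, 0.1306]
tcp_rot: [1.332, -2.845, 0.001]
wrist_force: [1.2, -1.3, 0.0]
width: 0.494
grip_force: 66.4
```

Call:
{"name": "drive_tool", "arguments": {
  "rows": [
    [0,0,0,0,0,0.001,0.65],
    [0,0,0,0,0,0,0.65],
    [0,0,0,0,0,0,0.65],
    [0,0,0,0,0,-0.02,0.7],
    [0,0,0,0,0,-0.04,0.7],
    [0,0,0,0,0,-0.04,1.0]
  ]
}}

```text
time: 8.12
tool_pos: [0.5187, 0.4699, 0.2289]
tcp_rot: [1.33, -2.84, 0.002]
wrist_force: [1.0, -0.4, -0.2]
width: 0.822
grip_force: 0.0
```

```bash
python3 -c "
from h import *
plan([(.52,.40,.235,2.0),(.514,.24,.20,1.63),(.514,.122,.05,1.63)],1.0)"
```

```text
t8.12 pos [0.5187 0.4699 0.2289] yang 2.447 tilt 0.0052 F [ 1.  -0.4 -0.2] w 0.822 g 0.0
[[0.0, -0.1, 6.4, 0.0132, -0.0114, -0.0015, 1.0], [0.0, -0.1, 6.4, 0.0119, -0.0128, -0.0015, 1.0], [0.0, -0.1, 6.4, 0.0103, -0.0141, -0.0015, 1.0], [0.0, -0.1, 6.4, 0.0087, -0.0151, -0.0015, 1.0], [0.0, 0.0, 4.2, 0.0144, -0.0286, 0.007, 1.0], [0.0, 0.0, 4.2, 0.0123, -0.0296, 0.007, 1.0], [0.0, 0.0, 4.2, 0.0101, -0.0304, 0.007, 1.0], [0.0, 0.0, 4.2, 0.0078, -0.0311, 0.007, 1.0]]
[[0.0, 0.0, 4.2, 0.0055, -0.0316, 0.007, 1.0], [0.0, 0.0, 0.0, 0.0015, -0.0236, 0.0299, 1.0], [0.0, 0.0, 0.0, 0.0015, -0.0236, 0.0299, 1.0], [0.0, 0.0, 0.0, 0.0015, -0.0236, 0.0299, 1.0], [0.0, 0.0, 0.0, 0.0015, -0.0236, 0.0299, 1.0], [0.0, 0.0, 0.0, 0.0015, -0.0236, 0.0299, 1.0]]
```

```bash
python3 -c "
from h import *
plan([(.50,.40,.235,2.0),(.415,.15,.10,1.26),(.415,.1316,.04,1.26)],0.75)"
```

```text
t8.12 pos [0.5187 0.4699 0.2289] yang 2.447 tilt 0.0052 F [ 1.  -0.4 -0.2] w 0.822 g 0.0
[[0.0, -0.1, 6.4, 0.0164, -0.0076, -0.0014, 0.75], [0.0, -0.1, 6.4, 0.0155, -0.0094, -0.0015, 0.75], [0.0, -0.1, 6.4, 0.0143, -0.011, -0.0015, 0.75], [0.0, -0.1, 6.4, 0.013, -0.0126, -0.0015, 0.75], [0.0, 0.0, 5.3, 0.0227, -0.024, 0.0168, 0.75], [0.0, 0.0, 5.3, 0.0204, -0.026, 0.0168, 0.75], [0.0, 0.0, 5.3, 0.0179, -0.0278, 0.0168, 0.75], [0.0, 0.0, 5.3, 0.0153, -0.0293, 0.0168, 0.75]]
[[0.0, 0.0, 5.3, 0.0125, -0.0306, 0.0168, 0.75], [0.0, 0.0, 5.3, 0.0096, -0.0316, 0.0168, 0.75], [0.0, 0.0, 5.3, 0.0066, -0.0324, 0.0168, 0.75], [0.0, 0.0, 5.3, 0.0036, -0.0328, 0.0168, 0.75], [0.0, 0.0, -0.0, -0.0028, -0.0088, 0.0301, 0.75], [0.0, 0.0, -0.0, -0.0028, -0.0088, 0.0301, 0.75]]
```

Call:
{"name": "drive_tool", "arguments": {
  "rows": [
    [0,0,6.4,0.0165,-0.0075,-0.001,0.75],
    [0,0,6.4,0.0155,-0.0095,-0.001,0.75],
    [0,0,6.4,0.0145,-0.011,-0.001,0.75],
    [0,0,6.4,0.013,-0.0125,-0.001,0.75],
    [0,0,5.3,0.0225,-0.024,0.008,0.75],
    [0,0,5.3,0.0205,-0.026,0.012,0.75],
    [0,0,5.3,0.018,-0.028,0.017,0.75],
    [0,0,5.3,0.0155,-0.0295,0.017,0.75]
  ]
}}

```text
time: 8.78
tool_pos: [0.4583, 0.2746, 0.181]
tcp_rot: [-0.087, 3.138, 0.002]
wrist_force: [0.1, -1.0, -0.1]
width: 0.752
grip_force: 0.0
```

Call:
{"name": "drive_tool", "arguments": {
  "rows": [
    [0,0,5.3,0.0125,-0.0305,0.02,0.75],
    [0,0,5.3,0.0095,-0.0315,0.02,0.75],
    [0,0,5.3,0.0065,-0.0325,0.02,0.75],
    [0,0,5.3,0.0035,-0.033,0.017,0.75],
    [0,0,0,-0.003,-0.009,0.025,0.75],
    [0,0,0,-0.003,-0.009,0.025,0.75],
    [0,0,0,0,0,0,0.75],
    [0,0,0,0,0,0,0.75]
  ]
}}

```text
time: 9.45
tool_pos: [0.4152, 0.1306, 0.0528]
tcp_rot: [-0.488, -3.101, 0.001]
wrist_force: [0.5, 0.5, 0.2]
width: 0.754
grip_force: 0.0
```

```bash
python3 -c "
from h import *
plan([(.415,.1316,.0,1.26)],0.75)
s=read_camera('side');t=read_camera('top')
np.savez('p2.npz',t=t,s=s)
st()
a=np.concatenate([crop(t,(153,198),24,8.34),crop(s,(210,168),24,8.34)],1)
b=np.concatenate([crop(t,(250,205),24,8.34),crop(s,(240,222),24,8.34)],1)
cv2.imwrite('pics/j.png',cv2.resize(np.concatenate([a,b],0),(700,600)) if 0 else np.concatenate([a,b],1)[:,:800] if 0 else cv2.resize(np.concatenate([a,b],0),None,fx=.74,fy=.74))"
```

```text
t9.45 pos [0.4152 0.1306 0.0528] yang 1.259 tilt 0.0026 F [0.5 0.5 0.2] w 0.754 g 0.0
[[-0.0, -0.1, -0.0, 0.0002, 0.0004, 0.0264, 0.75], [-0.0, -0.1, -0.0, 0.0002, 0.0004, 0.0264, 0.75]]
t9.55 pos [0.4178 0.1319 0.0549] yang 1.260 tilt 0.0027 F [ 0.4 -0.2  0.8] w 0.747 g 0.0
```

View pics/j.png

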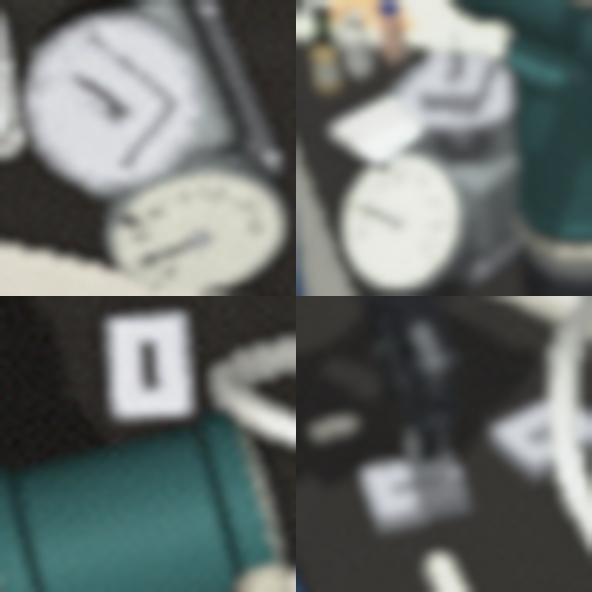

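Call:
{"name": "drive_tool", "arguments": {
  "rows": [
    [0,0,0,0,0,0.027,0.7],
    [0,0,0,0,0,0.022,0.65],
    [0,0,0,0,0,0,0.65],
    [0,0,0,0,0,0,0.65],
    [0,0,0,0,0,0,0.65]
  ]
}}

```text
time: 9.97
tool_pos: [0.418, 0.1322, 0.0058]
tcp_rot: [0.485, 3.101, 0.002]
wrist_force: [-0.9, -0.2, -0.1]
width: 0.651
grip_force: 0.0
```

```bash
python3 -c "
from h import *
plan([(.415,.1316,.0,1.26)],0.75)
d=np.load('p2.npz',allow_pickle=True);t=d['t'].item();print(fit(t,.512,.1205,0.05))
"
```

```text
t9.97 pos [0.418  0.1322 0.0058] yang 1.261 tilt 0.0030 F [-0.9 -0.2 -0.1] w 0.651 g 0.0
[[0.1, 0.1, 0.0, 0.0027, -0.0015, 0.0058, 0.75]]
(array([0.51224984, 0.12053268, 0.04479395]), np.float64(17.180662612073075))
```

Call:
{"name": "drive_tool", "arguments": {
  "rows": [
    [0,0,0,0.0025,-0.001,0.0055,0.65],
    [0,0,0,0,0,0,0.65],
    [0,0,0,0,0,0,0],
    [0,0,0,0,0,0,0],
    [0,0,0,0,0,0,0],
    [0,0,0,0,0,0,0]
  ],
  "force": 60
}}

```text
time: 10.47
tool_pos: [0.4135, 0.1311, -0.0007]
tcp_rot: [-0.486, -3.103, -0.0]
wrist_force: [-2.9, 0.3, 5.7]
width: 0.495
grip_force: 61.6
```

```bash
python3 -c "
from h import *
plan([(.415,.131,.08,1.27),(.44,.28,.215,1.9),(.51,.45,.215,2.447)],0.0)"
```

```text
t10.47 pos [ 0.4135  0.1311 -0.0007] yang 1.260 tilt 0.0004 F [-2.9  0.3  5.7] w 0.495 g 61.6
[[0.0, -0.0, -0.3, -0.0007, 0.0002, -0.0403, 0.0], [0.0, -0.0, -0.3, -0.0007, 0.0002, -0.0403, 0.0], [0.0, -0.0, -6.0, 0.0034, 0.025, -0.0225, 0.0], [0.0, -0.0, -6.0, 0.0007, 0.0252, -0.0225, 0.0], [0.0, -0.0, -6.0, -0.0019, 0.0251, -0.0225, 0.0], [0.0, -0.0, -6.0, -0.0045, 0.0248, -0.0225, 0.0], [0.0, -0.0, -6.0, -0.0071, 0.0242, -0.0225, 0.0], [0.0, -0.0, -6.0, -0.0096, 0.0233, -0.0225, 0.0]]
[[0.0, 0.0, -6.3, -0.0242, 0.0277, 0.0, 0.0], [0.0, 0.0, -6.3, -0.0271, 0.0249, 0.0, 0.0], [0.0, 0.0, -6.3, -0.0296, 0.0217, 0.0, 0.0], [0.0, 0.0, -6.3, -0.0318, 0.0184, 0.0, 0.0], [0.0, 0.0, -6.3, -0.0337, 0.0147, 0.0, 0.0]]
```

Call:
{"name": "drive_tool", "arguments": {
  "rows": [
    [0,0,-0.3,0,0,-0.04,0],
    [0,0,-0.3,0,0,-0.04,0],
    [0,0,-6,0.0035,0.025,-0.0225,0],
    [0,0,-6,0.0005,0.025,-0.0225,0],
    [0,0,-6,-0.002,0.025,-0.0225,0],
    [0,0,-6,-0.0045,0.025,-0.0225,0],
    [0,0,-6,-0.007,0.024,-0.0225,0],
    [0,0,-6,-0.0095,0.0235,-0.0225,0]
  ]
}}

```text
time: 11.13
tool_pos: [0.438, 0.2806, 0.2143]
tcp_rot: [0.52, -3.097, 0.001]
wrist_force: [-0.0, 0.3, -2.6]
width: 0.498
grip_force: 62.5
```

Call:
{"name": "drive_tool", "arguments": {
  "rows": [
    [0,0,-6.3,-0.024,0.0275,0,0],
    [0,0,-6.3,-0.027,0.025,0,0],
    [0,0,-6.3,-0.0295,0.0215,0,0],
    [0,0,-6.3,-0.032,0.0185,0,0],
    [0,0,-6.3,-0.0335,0.0145,0,0],
    [0,0,0,0,0,0,0],
    [0,0,0,0,0,0,0],
    [0,0,0,0,0,0,0]
  ]
}}

```text
time: 11.8
tool_pos: [0.5076, 0.4486, 0.2122]
tcp_rot: [1.333, -2.842, 0.002]
wrist_force: [-0.0, -0.4, -2.6]
width: 0.493
grip_force: 62.6
```

```bash
python3 -c "
from h import *
plan([(.5199,.470,.185,2.447)],0.0)"
```

```text
t11.80 pos [0.5076 0.4486 0.2122] yang 2.448 tilt 0.0032 F [-0.  -0.4 -2.6] w 0.493 g 62.6
[[0.0, -0.2, 0.1, -0.0244, 0.0042, 0.0271, 0.0]]
```

Call:
{"name": "drive_tool", "arguments": {
  "rows": [
    [0,0,0,-0.0215,0.0045,0.015,0],
    [0,0,0,0,0,0.015,0],
    [0,0,0,0,0,0,0],
    [0,0,0,0,0,0,0],
    [0,0,0,0,0,0,0]
  ]
}}

```text
time: 12.22
tool_pos: [0.5184, 0.4676, 0.1845]
tcp_rot: [1.333, -2.844, 0.0]
wrist_force: [0.2, -0.5, -2.4]
width: 0.499
grip_force: 62.5
```

```bash
python3 -c "
from h import *
plan([(.5179,.4677,.178,2.447)],0.0)"
```

```text
t12.22 pos [0.5184 0.4676 0.1845] yang 2.447 tilt 0.0003 F [ 0.2 -0.5 -2.4] w 0.499 g 62.5
[[-0.0, -0.0, 0.0, 0.0002, 0.0005, 0.0065, 0.0]]
```

Call:
{"name": "drive_tool", "arguments": {
  "rows": [
    [0,0,0,0,0.0005,0.006,0],
    [0,0,0,0,0,0.005,0],
    [0,0,0,0,0,0.003,0],
    [0,0,0,0,0,0,0]
  ]
}}

```text
time: 12.55
tool_pos: [0.5177, 0.4684, 0.1688]
tcp_rot: [1.334, -2.843, 0.001]
wrist_force: [-0.2, 0.5, -2.1]
width: 0.495
grip_force: 62.6
```

Call:
{"name": "drive_tool", "arguments": {
  "rows": [
    [0,0,0,0,0,0.004,0],
    [0,0,0,0,0,0.003,0],
    [0,0,0,0,0,0,0],
    [0,0,0,0,0,0,0]
  ]
}}

```text
time: 12.88
tool_pos: [0.5184, 0.4692, 0.163]
tcp_rot: [-1.335, 2.844, 0.0]
wrist_force: [-0.7, 0.3, -0.1]
width: 0.496
grip_force: 62.8
```

Call:
{"name": "drive_tool", "arguments": {
  "rows": [
    [0,0,0,0.001,0,0.001,0],
    [0,0,0,0.001,0,0,0],
    [0,0,0,0,0,0,0]
  ]
}}

```text
time: 13.13
tool_pos: [0.5168, 0.4671, 0.1616]
tcp_rot: [1.335, -2.844, 0.001]
wrist_force: [0.5, -0.8, -1.9]
width: 0.495
grip_force: 62.6
```

Call:
{"name": "drive_tool", "arguments": {
  "rows": [
    [0,0,0,0.001,0,0,0],
    [0,0,0,0.001,0,0,0],
    [0,0,0,0,0,0,0]
  ]
}}

```text
time: 13.38
tool_pos: [0.5156, 0.4656, 0.1615]
tcp_rot: [1.335, -2.844, 0.001]
wrist_force: [1.1, 0.7, -2.2]
width: 0.49
grip_force: 62.6
```

Call:
{"name": "drive_tool", "arguments": {
  "rows": [
    [0,0,0,-0.001,0,0.005,0],
    [0,0,0,0,0,0.003,0],
    [0,0,0,0,0,0,0],
    [0,0,0,0,0,0,0]
  ]
}}

```text
time: 13.72
tool_pos: [0.5161, 0.4663, 0.1531]
tcp_rot: [1.334, -2.843, 0.001]
wrist_force: [1.0, -1.1, -1.2]
width: 0.493
grip_force: 62.6
```

Call:
{"name": "drive_tool", "arguments": {
  "rows": [
    [0,0,0,0,0,0.005,0],
    [0,0,0,0,0,0.005,0],
    [0,0,0,0,0,0,0],
    [0,0,0,0,0,0,0]
  ]
}}

```text
time: 14.05
tool_pos: [0.5161, 0.4663, 0.143]
tcp_rot: [1.334, -2.843, 0.001]
wrist_force: [0.8, -1.3, -0.9]
width: 0.497
grip_force: 62.6
```

Call:
{"name": "drive_tool", "arguments": {
  "rows": [
    [0,0,0,0,0,0.004,0],
    [0,0,0,0,0,0,0],
    [0,0,0,0,0,0,0]
  ]
}}

```text
time: 14.3
tool_pos: [0.5164, 0.4667, 0.1396]
tcp_rot: [-1.335, 2.844, -0.0]
wrist_force: [1.1, -2.0, -1.5]
width: 0.492
grip_force: 62.6
```

Call:
{"name": "drive_tool", "arguments": {
  "rows": [
    [0,0,0,0,0,0.004,0],
    [0,0,0,0,0,0,0],
    [0,0,0,0,0,0,0]
  ]
}}

```text
time: 14.55
tool_pos: [0.5166, 0.4669, 0.1359]
tcp_rot: [-1.335, 2.843, 0.0]
wrist_force: [2.7, -1.4, -0.1]
width: 0.496
grip_force: 62.8
```

Call:
{"name": "drive_tool", "arguments": {
  "rows": [
    [0,0,0,0,0,0,0.65],
    [0,0,0,0,0,0,0.65],
    [0,0,0,0,0,0,0.65],
    [0,0,0,0,0,-0.02,0.65],
    [0,0,0,0,0,-0.04,0.65],
    [0,0,0,0,0,-0.04,0.65]
  ]
}}

```text
time: 15.05
tool_pos: [0.5145, 0.4657, 0.234]
tcp_rot: [1.332, -2.838, 0.002]
wrist_force: [1.3, 0.8, -0.1]
width: 0.653
grip_force: 0.0
```

```bash
python3 -c "
from h import *
plan([(.50,.40,.235,2.0),(.514,.16,.12,1.62)],0.58)"
```

```text
t15.05 pos [0.5145 0.4657 0.234 ] yang 2.449 tilt 0.0062 F [ 1.3  0.8 -0.1] w 0.653 g 0.0
[[0.0, -0.1, 6.4, 0.015, -0.0077, -0.0002, 0.58], [0.0, -0.1, 6.4, 0.014, -0.0093, -0.0002, 0.58], [0.0, -0.1, 6.4, 0.0129, -0.0108, -0.0002, 0.58], [0.0, -0.1, 6.4, 0.0116, -0.0122, -0.0002, 0.58], [0.0, 0.0, 3.1, 0.0125, -0.032, 0.0164, 0.58], [0.0, 0.0, 3.1, 0.0108, -0.0326, 0.0164, 0.58], [0.0, 0.0, 3.1, 0.009, -0.0332, 0.0164, 0.58], [0.0, 0.0, 3.1, 0.0072, -0.0336, 0.0164, 0.58]]
[[0.0, 0.0, 3.1, 0.0053, -0.0339, 0.0164, 0.58], [0.0, 0.0, 3.1, 0.0035, -0.0342, 0.0164, 0.58], [0.0, 0.0, 3.1, 0.0016, -0.0343, 0.0164, 0.58]]
```

Call:
{"name": "drive_tool", "arguments": {
  "rows": [
    [0,0,6.4,0.015,-0.0075,0,0.58],
    [0,0,6.4,0.014,-0.0095,0,0.58],
    [0,0,6.4,0.013,-0.011,0,0.58],
    [0,0,6.4,0.0115,-0.012,0,0.58],
    [0,0,3.1,0.0125,-0.032,0.01,0.58],
    [0,0,3.1,0.011,-0.0325,0.016,0.58],
    [0,0,3.1,0.009,-0.033,0.016,0.58],
    [0,0,3.1,0.007,-0.0335,0.016,0.58]
  ]
}}

```text
time: 15.72
tool_pos: [0.5092, 0.2632, 0.1778]
tcp_rot: [-0.333, 3.123, 0.001]
wrist_force: [0.5, -1.1, -0.3]
width: 0.579
grip_force: 0.0
```

Call:
{"name": "drive_tool", "arguments": {
  "rows": [
    [0,0,3.1,0.0055,-0.034,0.0165,0.58],
    [0,0,3.1,0.0035,-0.034,0.0165,0.58],
    [0,0,3.1,0.0015,-0.0345,0.0165,0.58],
    [0,0,0,0,0,0,0.58],
    [0,0,0,0,0,0,0.58],
    [0,0,0,0,0,0,0.58]
  ]
}}

```text
time: 16.22
tool_pos: [0.5159, 0.1616, 0.1289]
tcp_rot: [-0.081, 3.14, 0.002]
wrist_force: [0.2, -0.4, 0.9]
width: 0.577
grip_force: 0.0
```

```bash
python3 -c "
from h import *
t=read_camera('top');s=read_camera('side')
np.savez('p3.npz',t=t,s=s)
plan([(.514,.1235,.04,1.616)],0.58)
a=np.concatenate([crop(t,(155,203),20,10),crop(s,(205,175),20,10)],1)
b=np.concatenate([crop(t,(152,198),20,10),crop(s,(255,218),20,10)],1)
cv2.imwrite('pics/k.png',np.concatenate([a,b],1))"
```

```text
t16.32 pos [0.5164 0.1626 0.1296] yang 1.624 tilt 0.0024 F [-0.4 -0.  -0.1] w 0.584 g 0.0
[[0.0, 0.0, 0.2, 0.0016, -0.013, 0.0298, 0.58], [0.0, 0.0, 0.2, 0.0015, -0.013, 0.0298, 0.58], [0.0, 0.0, 0.2, 0.0015, -0.013, 0.0298, 0.58]]
```

View pics/k.png

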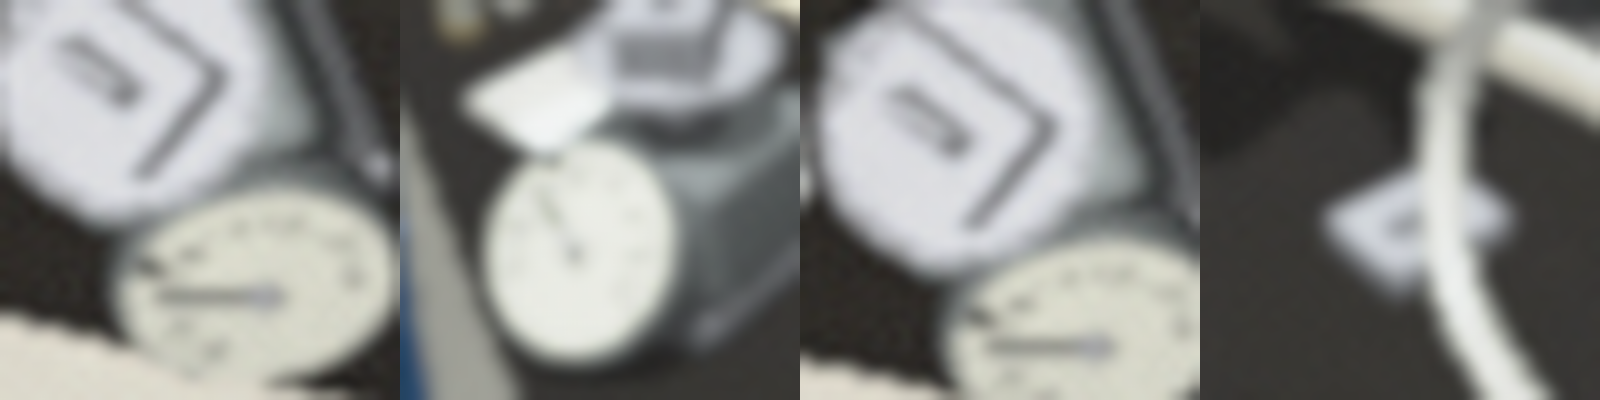

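```bash
python3 -c "
from h import *
np.set_printoptions(precision=3,suppress=True)
d=np.load('p3.npz',allow_pickle=True);t=d['t'].item();s=d['s'].item()
for z in(0,.03,.06,.1): 
  X=atz(t,(263,195.5),z);print(z,X,proj(s,X))
plan([(.514,.130,.09,.045)],0.85)"
```

```text
0 [0.498 0.071 0.   ] [260.216 229.588]
0.03 [0.497 0.072 0.03 ] [259.786 223.943]
0.06 [0.496 0.073 0.06 ] [259.345 218.145]
0.1 [0.494 0.075 0.1  ] [258.738 210.164]
t16.32 pos [0.516 0.163 0.13 ] yang 1.624 tilt 0.0024 F [-0.4 -0.  -0.1] w 0.584 g 0.0
[[0.0, 0.0, 7.0, 0.0003, -0.0025, 0.003, 0.85], [0.0, 0.0, 7.0, 0.0, -0.0025, 0.003, 0.85], [0.0, 0.0, 7.0, -0.0003, -0.0025, 0.003, 0.85], [0.0, 0.0, 7.0, -0.0006, -0.0024, 0.003, 0.85], [0.0, 0.0, 7.0, -0.0009, -0.0024, 0.003, 0.85], [0.0, 0.0, 7.0, -0.0012, -0.0022, 0.003, 0.85], [0.0, 0.0, 7.0, -0.0014, -0.0021, 0.003, 0.85], [0.0, 0.0, 7.0, -0.0017, -0.0019, 0.003, 0.85]]
[[0.0, 0.0, 7.0, -0.0019, -0.0017, 0.003, 0.85], [0.0, 0.0, 7.0, -0.0021, -0.0014, 0.003, 0.85], [0.0, 0.0, 7.0, -0.0022, -0.0012, 0.003, 0.85], [0.0, 0.0, 7.0, -0.0024, -0.0009, 0.003, 0.85], [0.0, 0.0, 7.0, -0.0024, -0.0006, 0.003, 0.85]]
```

Call:
{"name": "drive_tool", "arguments": {
  "rows": [
    [0,0,7,0,0,0.003,0.85],
    [0,0,7,0,0,0.003,0.85],
    [0,0,7,0,0,0.003,0.85],
    [0,0,7,0,0,0.003,0.85],
    [0,0,7,0,0,0.003,0.85],
    [0,0,7,0,0,0.003,0.85],
    [0,0,7,0,0,0.003,0.85],
    [0,0,7,0,0,0.003,0.85]
  ]
}}

```text
time: 16.98
tool_pos: [0.5163, 0.1631, 0.1053]
tcp_rot: [1.406, 2.808, 0.003]
wrist_force: [0.4, -0.6, -0.4]
width: 0.852
grip_force: 0.0
```

Call:
{"name": "drive_tool", "arguments": {
  "rows": [
    [0,0,7,0,0,0.003,0.85],
    [0,0,7,0,0,0.003,0.85],
    [0,0,7,0,0,0.003,0.85],
    [0,0,7,0,0,0.003,0.85],
    [0,0,6.5,0,0,0.003,0.85],
    [0,0,0,0,0,0,0.85],
    [0,0,0,0,0,0,0.85]
  ]
}}

```text
time: 17.57
tool_pos: [0.5159, 0.1625, 0.09]
tcp_rot: [2.167, 2.274, 0.002]
wrist_force: [0.2, -0.1, -0.5]
width: 0.849
grip_force: 0.0
```

```bash
python3 -c "
from h import *
plan([(.514,.130,.0,.045)],0.85)"
```

```text
t17.57 pos [0.5159 0.1625 0.09  ] yang 0.049 tilt 0.0011 F [ 0.2 -0.1 -0.5] w 0.849 g 0.0
[[0.0, -0.0, 0.1, -0.0108, -0.0012, 0.03, 0.85], [0.0, -0.0, 0.1, -0.0108, -0.0012, 0.03, 0.85], [0.0, -0.0, 0.1, -0.0108, -0.0012, 0.03, 0.85]]
```

Call:
{"name": "drive_tool", "arguments": {
  "rows": [
    [0,0,0,-0.011,-0.001,0.03,0.85],
    [0,0,0,-0.011,-0.001,0.03,0.85],
    [0,0,0,-0.011,-0.001,0.03,0.85],
    [0,0,0,0,0,0,0.85],
    [0,0,0,0,0,0,0],
    [0,0,0,0,0,0,0],
    [0,0,0,0,0,0,0],
    [0,0,0,0,0,0,0]
  ],
  "force": 40
}}

```text
time: 18.23
tool_pos: [0.5158, 0.129, 0.0012]
tcp_rot: [2.17, 2.269, 0.005]
wrist_force: [0.2, -0.5, -1.5]
width: 0.661
grip_force: 44.2
```

Call:
{"name": "drive_tool", "arguments": {
  "rows": [
    [0,0,0,0,0,-0.003,0],
    [0,0,0,0.02,0,0,0],
    [0,0,0,0.03,0,0,0],
    [0,0,0,0,0,0,0],
    [0,0,0,0,0,0.003,0],
    [0,0,0,0,0,0,0],
    [0,0,0,0,0,0,0.9],
    [0,0,0,0,0,0,0.9]
  ]
}}

```text
time: 18.9
tool_pos: [0.512, 0.1774, -0.0004]
tcp_rot: [2.173, 2.268, 0.0]
wrist_force: [0.0, -0.4, 0.1]
width: 0.896
grip_force: 0.0
```

Call:
{"name": "drive_tool", "arguments": {
  "rows": [
    [0,0,0,0,0,0,0.9],
    [0,0,0,0,0,-0.03,0.9],
    [0,0,-7,0,0,-0.03,0.9],
    [0,0,-7,0,0,0,0.9],
    [0,0,-7,0,0,0,0.9],
    [0,0,-7,0,0,0,0.9],
    [0,0,-7,0,0,0,0.9],
    [0,0,-7,0,0,0,0.9]
  ]
}}

```text
time: 19.57
tool_pos: [0.5119, 0.1774, 0.0595]
tcp_rot: [1.208, 2.9, 0.0]
wrist_force: [-0.4, -0.0, -0.7]
width: 0.897
grip_force: 0.0
```

Call:
{"name": "drive_tool", "arguments": {
  "rows": [
    [0,0,-7,0,0,0,0.8],
    [0,0,-7,0,0,0,0.8],
    [0,0,-7,0,0,0,0.8],
    [0,0,-7,0,0,0,0.8],
    [0,0,-7,0,0,0,0.75],
    [0,0,-7,0,0,0,0.75],
    [0,0,-6,0,0,0,0.75]
  ]
}}

```text
time: 20.15
tool_pos: [0.5119, 0.1774, 0.0594]
tcp_rot: [-0.076, 3.141, -0.0]
wrist_force: [0.3, -0.3, -0.4]
width: 0.751
grip_force: 0.0
```

```bash
python3 -c "
from h import *
np.set_printoptions(precision=4,suppress=True)
s=read_camera('side');t=read_camera('top')
for m in masks_of(s,'plate_b'): print(m['bbox'],m['score'])
for x,y in((.514,.175),(.514,.165)):
  print(fit(s,x,y,0.05),fit(t,x,y,.05))
plan([(.515,.1735,.0,1.616)],0.75)"
```

```text
[297.1, 320.0, 317.0, 338.4] 0.66
[272.5, 296.3, 293.9, 310.4] 0.61
[240.5, 209.0, 257.2, 220.2] 0.44
[205.7, 149.7, 218.1, 158.1] 0.42
(array([ 0.5129,  0.1721, -0.1042]), np.float64(28.760527269074256)) (array([ 0.5407,  0.2087, -4.5245]), np.float64(6.610137244766954))
(array([ 0.5124,  0.1716, -0.0378]), np.float64(28.730708515967297)) (array([ 0.5446,  0.1933, -4.4953]), np.float64(6.671284454896767))
t20.30 pos [0.5118 0.1775 0.0593] yang 1.611 tilt 0.0001 F [-0.5  0.8 -0.8] w 0.751 g 0.0
[[-0.0, 0.0, -0.1, -0.0015, -0.0021, 0.0297, 0.75], [-0.0, 0.0, -0.1, -0.0015, -0.0021, 0.0297, 0.75]]
```

Call:
{"name": "drive_tool", "arguments": {
  "rows": [
    [0,0,0,0,-0.003,0.03,0.75],
    [0,0,0,0,-0.0025,0.0285,0.65],
    [0,0,0,0,0,0,0.65],
    [0,0,0,0,0,0,0],
    [0,0,0,0,0,0,0],
    [0,0,0,0,0,0,0],
    [0,0,0,0,0,0,0],
    [0,0,0,0,0,0,0]
  ],
  "force": 60
}}

```text
time: 20.97
tool_pos: [0.5126, 0.1728, 0.0017]
tcp_rot: [-0.068, 3.139, 0.001]
wrist_force: [-0.0, 0.9, -2.1]
width: 0.488
grip_force: 62.6
```

```bash
python3 -c "
from h import *
plan([(.512,.1735,.08,1.62),(.49,.30,.215,2.0),(.51,.455,.215,2.447)],0.0)"
```

```text
t20.97 pos [0.5126 0.1728 0.0017] yang 1.614 tilt 0.0014 F [-0.   0.9 -2.1] w 0.488 g 62.6
[[0.0, 0.0, -0.2, 0.0002, 0.0004, -0.0391, 0.0], [0.0, 0.0, -0.2, 0.0002, 0.0004, -0.0391, 0.0], [0.0, 0.0, -4.3, 0.0031, 0.0255, -0.027, 0.0], [0.0, 0.0, -4.3, 0.0012, 0.0257, -0.027, 0.0], [0.0, 0.0, -4.3, -0.0008, 0.0257, -0.027, 0.0], [0.0, 0.0, -4.3, -0.0027, 0.0255, -0.027, 0.0], [0.0, 0.0, -4.3, -0.0046, 0.0253, -0.027, 0.0], [-0.0, 0.0, -6.5, -0.0205, 0.0332, 0.0, 0.0]]
[[-0.0, 0.0, -6.5, -0.0242, 0.0307, 0.0, 0.0], [-0.0, 0.0, -6.5, -0.0275, 0.0277, 0.0, 0.0], [-0.0, 0.0, -6.5, -0.0304, 0.0245, 0.0, 0.0]]
```

Call:
{"name": "drive_tool", "arguments": {
  "rows": [
    [0,0,-0.2,0,0,-0.039,0],
    [0,0,-0.2,0,0,-0.039,0],
    [0,0,-4.3,0.003,0.0255,-0.027,0],
    [0,0,-4.3,0.001,0.0255,-0.027,0],
    [0,0,-4.3,-0.001,0.0255,-0.027,0],
    [0,0,-4.3,-0.0025,0.0255,-0.027,0],
    [0,0,-4.3,-0.0045,0.0255,-0.027,0],
    [0,0,-6.5,-0.0205,0.033,0,0]
  ]
}}

```text
time: 21.63
tool_pos: [0.4972, 0.339, 0.2218]
tcp_rot: [-0.839, 3.017, 0.003]
wrist_force: [1.2, 0.2, -0.8]
width: 0.493
grip_force: 62.7
```

Call:
{"name": "drive_tool", "arguments": {
  "rows": [
    [0,0,-6.5,-0.024,0.0305,0,0],
    [0,0,-6.5,-0.0275,0.0275,0,0],
    [0,0,-6.5,-0.0305,0.0245,0,0],
    [0,0,0,0,0,0,0],
    [0,0,0,0,0,0,0],
    [0,0,0,0,0,0,0],
    [0,0,0,0,0,0,0]
  ]
}}

```text
time: 22.22
tool_pos: [0.5103, 0.4521, 0.2137]
tcp_rot: [1.335, -2.843, 0.001]
wrist_force: [-0.1, -0.1, -2.3]
width: 0.494
grip_force: 62.6
```

```bash
python3 -c "
from h import *
plan([(.518,.4682,.183,2.447)],0.0)"
```

```text
t22.22 pos [0.5103 0.4521 0.2137] yang 2.449 tilt 0.0010 F [-0.1 -0.1 -2.3] w 0.494 g 62.6
[[-0.0, -0.1, 0.1, -0.0173, 0.0043, 0.0307, 0.0]]
```

Tang top is now near z 0.164.

Call:
{"name": "drive_tool", "arguments": {
  "rows": [
    [0,0,0,-0.017,0.0045,0.02,0],
    [0,0,0,0,0,0.02,0],
    [0,0,0,0,0,0,0],
    [0,0,0,0,0,0,0],
    [0,0,0,0,0,0,0]
  ]
}}

```text
time: 22.63
tool_pos: [0.5182, 0.4683, 0.1747]
tcp_rot: [-1.335, 2.843, -0.0]
wrist_force: [-0.7, 0.2, -2.1]
width: 0.493
grip_force: 62.6
```

```bash
python3 -c "
from h import *
plan([(.518,.4682,.168,2.447)],0.0)"
```

```text
t22.63 pos [0.5182 0.4683 0.1747] yang 2.449 tilt 0.0004 F [-0.7  0.2 -2.1] w 0.493 g 62.6
[[-0.0, 0.0, 0.1, 0.0002, 0.0001, 0.0067, 0.0]]
```

Call:
{"name": "drive_tool", "arguments": {
  "rows": [
    [0,0,0,0,0,0.006,0],
    [0,0,0,0,0,0.005,0],
    [0,0,0,0,0,0.005,0],
    [0,0,0,0,0,0,0],
    [0,0,0,0,0,0,0]
  ]
}}

```text
time: 23.05
tool_pos: [0.518, 0.4692, 0.158]
tcp_rot: [-1.337, 2.842, -0.0]
wrist_force: [0.4, -0.0, 0.5]
width: 0.495
grip_force: 62.8
```

Call:
{"name": "drive_tool", "arguments": {
  "rows": [
    [0,0,0,0,0,0.004,0],
    [0,0,0,0,0,0,0],
    [0,0,0,0,0,0,0]
  ]
}}

```text
time: 23.3
tool_pos: [0.5182, 0.4694, 0.1541]
tcp_rot: [-1.337, 2.842, 0.0]
wrist_force: [0.3, -1.1, 1.5]
width: 0.499
grip_force: 63.0
```

Call:
{"name": "drive_tool", "arguments": {
  "rows": [
    [0,0,0,0.001,0,-0.002,0],
    [0,0,0,0.001,0,0,0],
    [0,0,0,0,0,0,0]
  ]
}}

```text
time: 23.55
tool_pos: [0.5168, 0.4681, 0.1564]
tcp_rot: [-1.337, 2.842, 0.001]
wrist_force: [1.3, 1.1, 0.6]
width: 0.493
grip_force: 63.0
```

Call:
{"name": "drive_tool", "arguments": {
  "rows": [
    [0,0,0,0.001,0,0,0],
    [0,0,0,0.001,0,0,0],
    [0,0,0,0,0,0,0]
  ]
}}

```text
time: 23.8
tool_pos: [0.5151, 0.466, 0.1558]
tcp_rot: [1.337, -2.842, 0.0]
wrist_force: [0.9, 1.0, 1.0]
width: 0.495
grip_force: 63.0
```

Call:
{"name": "drive_tool", "arguments": {
  "rows": [
    [0,0,0,-0.0015,-0.0005,0,0],
    [0,0,0,-0.0015,-0.0005,0,0],
    [0,0,0,0,0,0,0]
  ]
}}

```text
time: 24.05
tool_pos: [0.5177, 0.4673, 0.1546]
tcp_rot: [1.336, -2.841, 0.001]
wrist_force: [-0.5, -0.4, -1.4]
width: 0.494
grip_force: 62.7
```

Call:
{"name": "drive_tool", "arguments": {
  "rows": [
    [0,0,2.5,0,0,0,0],
    [0,0,2.5,0,0,0,0],
    [0,0,0,0,0,0,0]
  ]
}}

```text
time: 24.3
tool_pos: [0.518, 0.4671, 0.1547]
tcp_rot: [1.21, -2.898, 0.002]
wrist_force: [2.3, -0.8, -2.2]
width: 0.493
grip_force: 62.6
```

Call:
{"name": "drive_tool", "arguments": {
  "rows": [
    [0,0,-2.5,0,0,0,0],
    [0,0,-2.5,0,0,0.004,0],
    [0,0,0,0,0,0.003,0],
    [0,0,0,0,0,0,0]
  ]
}}

```text
time: 24.63
tool_pos: [0.5173, 0.4673, 0.1473]
tcp_rot: [1.336, -2.841, 0.001]
wrist_force: [-0.0, 0.7, -1.8]
width: 0.496
grip_force: 62.6
```

Call:
{"name": "drive_tool", "arguments": {
  "rows": [
    [0,0,0,0,0,0.003,0],
    [0,0,0,0,0,0,0],
    [0,0,0,0,0,0,0]
  ]
}}

```text
time: 24.88
tool_pos: [0.5178, 0.4677, 0.1456]
tcp_rot: [1.337, -2.842, 0.0]
wrist_force: [-0.6, -1.0, -0.4]
width: 0.491
grip_force: 62.7
```

Call:
{"name": "drive_tool", "arguments": {
  "rows": [
    [0,0,0,0,0,0.004,0],
    [0,0,0,0,0,0,0],
    [0,0,0,0,0,0,0]
  ]
}}

```text
time: 25.13
tool_pos: [0.5181, 0.4679, 0.1419]
tcp_rot: [-1.337, 2.843, 0.0]
wrist_force: [-0.8, -1.7, 1.0]
width: 0.493
grip_force: 62.8
```

Seated (+3 N push). Release, retreat clear of the top view, and check.

Call:
{"name": "drive_tool", "arguments": {
  "rows": [
    [0,0,0,0,0,0,0.65],
    [0,0,0,0,0,0,0.65],
    [0,0,0,0,0,0,0.65],
    [0,0,0,0,0,-0.02,0.65],
    [0,0,0,0,0,-0.04,0.65],
    [0,0,0,0,0,-0.035,0.65]
  ]
}}

```text
time: 25.63
tool_pos: [0.5172, 0.4671, 0.2363]
tcp_rot: [1.336, -2.84, 0.001]
wrist_force: [0.6, 1.1, 0.9]
width: 0.648
grip_force: 0.0
```

Call:
{"name": "drive_tool", "arguments": {
  "rows": [
    [0,0,6.4,0.015,-0.0075,0,0.65],
    [0,0,6.4,0.014,-0.0095,0,0.65],
    [0,0,6.4,0.013,-0.011,0,0.65],
    [0,0,6.4,0.0115,-0.012,0,0.65],
    [0,0,3.1,0.0125,-0.032,0,0.65],
    [0,0,3.1,0.011,-0.0325,0,0.65],
    [0,0,3.1,0.009,-0.033,0,0.65],
    [0,0,3.1,0.007,-0.0335,0,0.65]
  ]
}}

```text
time: 26.3
tool_pos: [0.5115, 0.2639, 0.2371]
tcp_rot: [-0.336, 3.123, 0.0]
wrist_force: [0.9, -0.3, -0.1]
width: 0.652
grip_force: 0.0
```

Call:
{"name": "drive_tool", "arguments": {
  "rows": [
    [0,0,3.1,0.0055,-0.034,0,0.65],
    [0,0,3.1,0.0035,-0.034,0,0.65],
    [0,0,3.1,0.0015,-0.0345,0,0.65],
    [0,0,0,0,0,0,0.65],
    [0,0,0,0,0,0,0.65]
  ]
}}

```text
time: 26.72
tool_pos: [0.5181, 0.1608, 0.2372]
tcp_rot: [-0.08, 3.14, 0.001]
wrist_force: [0.1, 0.3, -0.3]
width: 0.65
grip_force: 0.0
```

```bash
python3 -c "
from h import *
t=read_camera('top');s=read_camera('side');st()
cv2.imwrite('pics/l.png',np.concatenate([crop(t,(155,200),24,8.3),crop(s,(208,170),24,8.3)],1))"
```

```text
t26.82 pos [0.518  0.1627 0.2371] yang 1.625 tilt 0.0011 F [-0.1  0.3 -0.1] w 0.652 g 0.0
```

View pics/l.png

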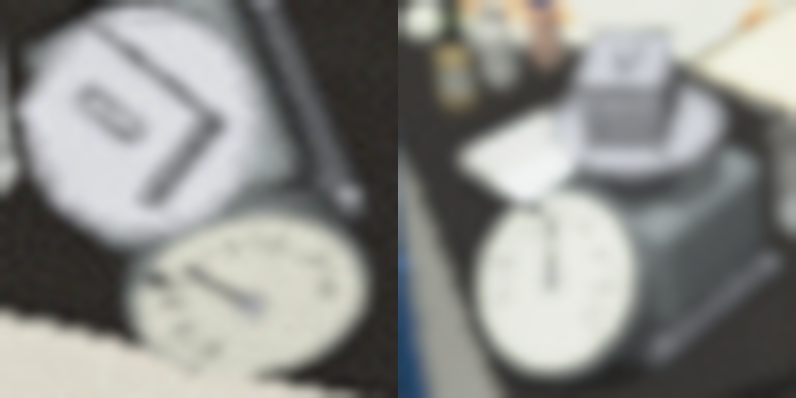

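```bash
python3 -c "
from workcell import workorder
print(workorder.finish_job())"
```

```text
the job is handed in; nothing more can be done
None
```

The job is handed in: all three plates are seated on the tang. The pointer was still about 0.4 rad short of the mark with two plates and passed it with the third, so there is no spare. One picture I viewed (`pics/k.png`) was 1600 px wide, over the 800 px limit.

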